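Put the leather cutting dies away on their tiles

ROBOT

A 7-joint arm with a two-finger parallel gripper is mounted at the origin on the work surface. World frame = base frame: x ahead of the robot, y to its left, z up, the work surface at z = 0. Lengths are in m, angles in rad, forces in N, time in s.
With the tool pointing down it reaches from about 0.4 to 0.85 m from the base axis. Payload 10.4 kg.
Tool frame: the origin (TCP) lies at the very end of the fingers, on their centre line; the grasp point (between the pads) lies 19 mm behind it; z points along the fingers, y is the line along which they close (so a half turn about z gives the same grasp; the last joint's range is limited). The gripper opens to 85 mm and grips with 20 to 120 N. Pads are 22 mm wide; open, the fingers measure 114 mm over their backs; the gripper's body (76 mm by 85 mm) begins 54 mm behind the grasp point. The pads swing forward as they close: fully open they stand 13 mm farther back than shut.
Start: joints at [1.314, 0.332, -0.065, 1.46, 0.022, 1.35, -0.088], TCP at [0.145, -0.608, 0.231] pointing down, gripper open.
Joint ranges: [-2.6, 2.6], [-0.5, 2.12], [-1.47, 1.34], [0.16, 2.42], [-1.27, 4.41], [0.06, 2.06], [-2.6, 2.6]. Speed limits (rad/s): [2.22, 2.22, 2.79, 2.79, 3.14, 3.14, 3.14].

INTERFACE

Orientations are given as a unit quaternion [x, y, z, w].
In Python, from workcell import manip, optics gives the robot as it stands.
- The arm moves only by the tool jog_arm, never from a script. Its arguments are lists of equal length, an entry for each row: "dr": the turn, a rotation vector about the tool's x, y, z normalised to -1 to 1, where 1 is 4 degrees, a list of three; "translation": the shift along the tool's x, y, z normalised to -1 to 1, where 1 is 0.025 m, a list of three; "jaw": the opening, from 0 (shut) to 1 (fully open). A call has 1 to 10 rows; each row shifts and turns the commanded pose from where the row before left it, along the tool's axes as they then stand; what a row does not reach is not made up. A row lasts 1/10 s, in which the tool goes at most 50 mm and 8.59 degrees, less where a joint would pass 70% of its speed; a pose out of reach is approached as far as the arm can. A call with a number of a shift or a turn outside -1 to 1 is refused whole. A call with a gripper value outside its range is refused whole. The fingers move at their own pace and stop on an object; "squeeze" is the grip in N (left out, the last holds). Time passes only in rows, so rows that do not move let the fingers close. It gives the time, the measured TCP pose, the force, the opening and the grip force at its end, in the units of the state.
- manip.get_obs(): the state, without advancing time (a new reading comes with each control period).
- optics.camera(name): name is "side" or "top"; returns a dict with "color" (420x560x3 uint8, red, green, blue), "mtx" (3x3 intrinsics, pixels), "R" (3x3) and "t" (3): a world point X has camera coordinates R X + t. Camera axes: x right, y down, z forward; pixel columns grow to the right and rows downward; lengths in m; the calibration is good to about 2 mm. A picture is of the moment at which its call begins. There is no depth.
- manip.hand_in(): hands the job in; it is judged then, once.
The state is a dict: "clock": time; "joint_pos": joint angles; "joint_velocities": joint speeds; "tau": joint torques, N m; "position": TCP position; "ee_rot": TCP orientation; "ft_force": force on the tool from outside, world axes, zero at the start; "torque": the same for the moment, N m; "grip_width": opening from 0.0 (shut) to 1.0 (fully open); "grasp_force": force on a finger pad.
Only numpy, scipy, OpenCV 4.12 (cv2) and the standard library are available. Lean on these libraries where they do the work, as an engineer would, in place of code of your own. Each camera call takes 0.05 s, during which the arm holds its last target. There are 200 camera calls.

TASK

Put the four steel cutting dies away: stand each one upright and flat on the cork tile that carries its own silhouette, centred and turned so that it covers the silhouette. Leave the glue pot and the thread spool standing where they are.

Things in the scene. Friction and masses are not known exactly. Their poses are not given: they have to be found in the camera images.
- disc_die: Round steel cutting die, 68 mm diameter, 20 mm thick, flat underside, with an upright wooden grip block on top at the centre: 34 mm along x, 14 mm across y, from 20 to 52 mm above the underside. Stands upright, 0.25 to 0.5 kg. Origin: centre of the underside; z up.
- square_die: Square steel cutting die, 64 x 64 mm, sides along x and y, 20 mm thick, flat underside, with an upright wooden grip block on top at the centre: 34 mm along x, 14 mm across y, from 20 to 52 mm above the underside. Stands upright, 0.25 to 0.5 kg. Origin: centre of the underside; z up.
- cross_die: Cross-shaped (plus sign) steel cutting die, 84 x 84 mm overall, arms 28 mm wide along x and y, 20 mm thick, flat underside, with an upright wooden grip block on top at the centre: 34 mm along x, 14 mm across y, from 20 to 52 mm above the underside. Stands upright, 0.25 to 0.5 kg. Origin: centre of the underside; z up.
- strap_die: Long steel cutting die with round ends, 98 mm along x, 40 mm across y, 20 mm thick, flat underside, with an upright wooden grip block on top at the centre: 34 mm along x, 14 mm across y, from 20 to 52 mm above the underside. Stands upright, 0.25 to 0.5 kg. Origin: centre of the underside; z up.
- disc_tile: Round cork tile, 116 mm diameter, 6 mm thick, fixed to the bench, with a flat black silhouette of the round die at its centre, 3 mm larger all round than the die. Origin: centre of the underside (6 mm below its upper face); round, so its x and y axes mean nothing.
- square_tile: Round cork tile, 116 mm diameter, 6 mm thick, fixed to the bench, with a flat black silhouette of the square die at its centre, 3 mm larger all round than the die. Origin: centre of the underside (6 mm below its upper face); sides of the square along x and y.
- cross_tile: Round cork tile, 116 mm diameter, 6 mm thick, fixed to the bench, with a flat black silhouette of the cross-shaped die at its centre, 3 mm larger all round than the die. Origin: centre of the underside (6 mm below its upper face); arms of the cross along x and y.
- strap_tile: Round cork tile, 116 mm diameter, 6 mm thick, fixed to the bench, with a flat black silhouette of the long round-ended die at its centre, 3 mm larger all round than the die. Origin: centre of the underside (6 mm below its upper face); long axis along x.
- glue_pot: Green glue pot, bystander: square base 76 x 76 x 45 mm under a conical neck, 78 mm tall, loose. Origin: centre of the underside.
- thread_spool: Spool of brown thread standing on end, bystander: 56 mm diameter, 72 mm tall, loose. Origin: centre of the underside. (A wax block and a rivet tin, both loose, at most 22 mm tall, also lie among the dies and tiles; hammer, brush and maul, up to 170 mm tall, stand beyond x = 0.72.)

How it is judged:
By the outcome, as a careful person would: the job done as asked, in the order asked, and still so for the second after the job is handed in, with the robot touching nothing.
It also fails if it takes over 115 s, if anything falls off the work surface, if the arm or the gripper's body presses on something with over 40 N, if the wrist force passes 120 N, or if a joint passes its speed limit or range.

## Working session

There is one attempt and no reset: what is moved stays moved. The work goes in short steps, Python scripts to look and compute and a tool call to move; the robot and the scene stay as the last step left them, time stands still between calls to the robot, and variables do not carry over. Pictures are saved under pics/ and viewed, at most 14 in all, crops included, and the job is handed in when it is done.

Besides the shell and the picture viewer there is one more tool, called after "Emit:" by a JSON object that holds its "op" and its "data", one argument or row to a line. jog_arm: Moves the arm, as the interface text tells. Scaled input: -1 to 1 covers 0.025 m each way for a shift and 4 degrees each way for a turn. Its arguments: {"type":"object","properties":{"dr":{"type":"array","items":{"type":"array","items":{"type":"number"}}},"translation":{"type":"array","items":{"type":"array","items":{"type":"number"}}},"jaw":{"type":"array","items":{"type":"number"}},"squeeze":{"type":"number"}},"required":["dr","translation","jaw"]}

```bash
mkdir -p pics; ls
python3 - <<'E'
from workcell import manip, optics
import cv2
print(manip.get_obs())
for n in("side","top"):
    d=optics.camera(n); cv2.imwrite(f"pics/{n}0.png",cv2.resize(d["color"][:,:,::-1],(800,600),interpolation=cv2.INTER_CUBIC)); print(n,d["mtx"],d["R"],d["t"])
E
```

```text
pics
{'clock': 0.0, 'joint_pos': array([ 1.31438176,  0.33287315, -0.06469711,  1.46095207,  0.02160723,
        1.34989538, -0.08852416]), 'joint_velocities': array([ 0.0001122 , -0.00155327, -0.00100085, -0.00230773, -0.00042177,
       -0.00080871,  0.00103705]), 'tau': array([ 3.37413949e-04, -6.25437355e+01,  4.93911677e-02, -3.91609597e+01,
        1.63116760e-02,  9.64040577e-03,  3.86928821e-05]), 'position': array([ 0.14470889, -0.60762712,  0.23050999]), 'ee_rot': array([ 9.93174107e-01,  1.16639107e-01, -1.20557528e-04, -7.05873091e-04]), 'ft_force': array([-0.56005386,  0.76084736,  0.24392001]), 'torque': array([ 0.00605625, -0.03490593, -0.0241376 ]), 'grasp_force': 0.0, 'grip_width': 0.998974822029362}
side [[546.72345642   0.         274.11133175]
 [  0.         546.72345642 212.86994163]
 [  0.           0.           1.        ]] [[-0.88509686 -0.46535999  0.00660548]
 [-0.24951946  0.46250013 -0.85078415]
 [ 0.39286587 -0.75467458 -0.52547378]] [0.46827201 0.16038979 0.93904715]
top [[457.34107037   0.         287.9040085 ]
 [  0.         457.34107037 214.07347987]
 [  0.           0.           1.        ]] [[ 0.02227265 -0.99974846  0.00263515]
 [-0.97805813 -0.02233539 -0.2071314 ]
 [ 0.20713816  0.00203604 -0.97830958]] [-0.00492226  0.53320441  1.14382525]
```

View pics/top0.png

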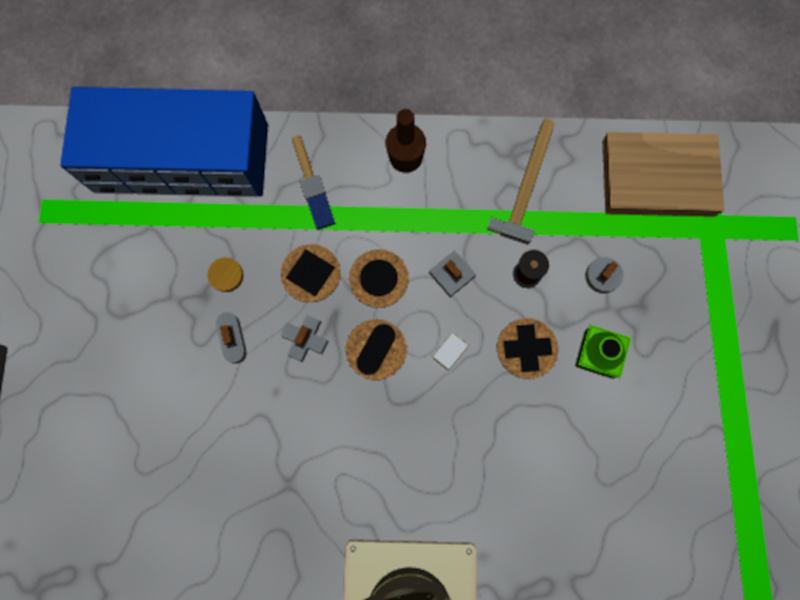

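View pics/side0.png

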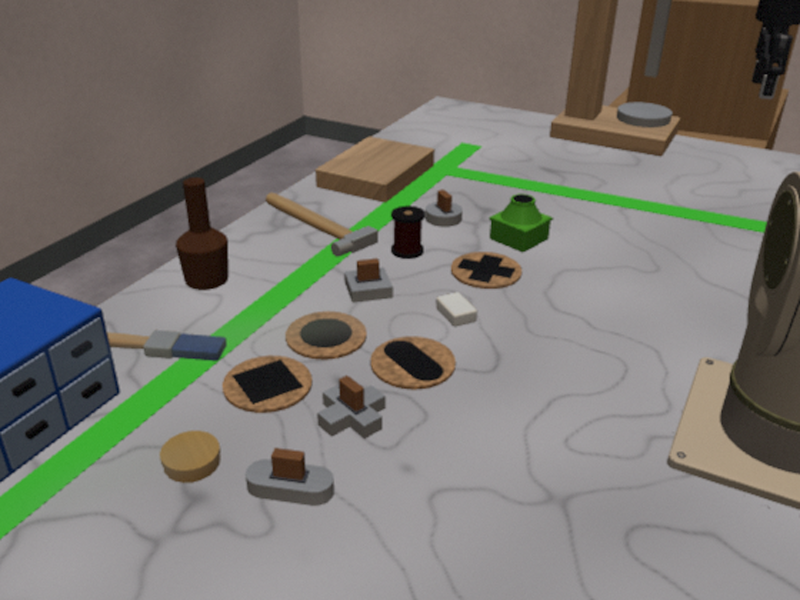

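The top view shows the dies at: disc (605,274), square (453,274), cross (305,339), strap (231,338). The tiles are at: square (310,273), disc (378,277), strap (376,349), cross (527,348). The side view shows the same layout, with all four grips visible and the disc silhouette washed out by glare. Next I'll fit the grips and silhouettes in both views.

```bash
cat > fit.py <<'E'
import numpy as np, cv2
from workcell import manip, optics
from scipy.optimize import minimize
def proj(c,P):
    q=P@c["R"].T+c["t"]; q=q@c["mtx"].T; return q[:,:2]/q[:,2:]
def back(c,u,v,z):
    d=c["R"].T@np.linalg.solve(c["mtx"],[u,v,1]); o=-c["R"].T@c["t"]; return o+d*(z-o[2])/d[2]
def rect(a,b): return np.array([[-a,-b],[a,-b],[a,b],[-a,b]])/2
def rnd(r,n=40,cx=0): t=np.linspace(0,2*np.pi,n,endpoint=False); return np.c_[r*np.cos(t),r*np.sin(t)]
def shapes(m):
    t=rnd(.020+m)
    return dict(disc=[rnd(.034+m)],square=[rect(.064+2*m,.064+2*m)],cross=[rect(.084+2*m,.028+2*m),rect(.028+2*m,.084+2*m)],
     strap=[cv2.convexHull(np.r_[t+[.029,0],t-[.029,0]].astype(np.float32))[:,0].astype(float)])
def place(P,x,y,yaw):
    c,s=np.cos(yaw),np.sin(yaw); return P@np.array([[c,s],[-s,c]])+[x,y]
def render(c,polys,z0,z1,x,y,yaw,roi,S=8):
    u0,v0,w,h=roi; m=np.zeros((h*S,w*S),np.uint8)
    for p in polys:
        p=place(p,x,y,yaw); P=np.r_[np.c_[p,np.full(len(p),z0)],np.c_[p,np.full(len(p),z1)]]
        q=(proj(c,P)+.5-[u0,v0])*S-.5
        cv2.fillConvexPoly(m,cv2.convexHull(np.round(q*16).astype(np.int32)),255,shift=4)
    return cv2.resize(m,(w,h),interpolation=cv2.INTER_AREA)/255.
def roi_of(c,x,y,z,r):
    u,v=proj(c,np.array([[x,y,z]]))[0]; return int(u-r),int(v-r),2*r,2*r
def soft(c,roi,kind):
    u,v,w,h=roi; I=c["color"][v:v+h,u:u+w].astype(float)
    if kind=="black":
        g=I.max(2); return np.clip((90-g)/70,0,1)
    d=I[:,:,0]-I[:,:,2]; return np.clip(d/30,0,1)
def fit(cams,polys,h,kind,x,y,z,yaw,r,fz=True):
    D=[]
    for c in cams:
        roi=roi_of(c,x,y,z,r); D.append((c,roi,soft(c,roi,kind)))
    sc=np.array([.001,.001,.002,.05])*3
    def f(p):
        p=p*sc
        zz=z+(p[2] if fz else 0)
        return sum(((render(c,polys,zz-h,zz,x+p[0],y+p[1],yaw+p[3],roi)-m)**2).sum() for c,roi,m in D)
    best=min((minimize(f,s,method="Nelder-Mead",options=dict(xatol=.01,fatol=.01,initial_simplex=np.array(s)+np.r_[[np.zeros(4)],np.eye(4)])) for s in (np.zeros(4),np.array([.5,.5,-.5,2.]),np.array([-.5,-.5,.5,-2.]))),key=lambda b:b.fun)
    p=best.x*sc
    return np.array([x+p[0],y+p[1],z+(p[2] if fz else 0),yaw+p[3]]),best.fun
E
python3 - <<'E'
from fit import *
import pickle
C={n:optics.camera(n) for n in("top","side")}; pickle.dump(C,open("c0.pkl","wb"))
T=C["top"]; k=1/1.42857
dies=dict(disc=(607,269),square=(453,268),cross=(302,335),strap=(228,335))
tiles=dict(disc=(378,277),square=(310,273),cross=(527,348),strap=(376,349))
yaw0d=dict(disc=.8,square=.8,cross=-.5,strap=.2); yaw0t=dict(disc=0,square=.5,cross=0,strap=-.5)
np.set_printoptions(precision=4,suppress=True)
def ang(c,p,q,z): a=back(c,p[0]*k,p[1]*k,z);b=back(c,q[0]*k,q[1]*k,z);d=b-a;return np.arctan2(d[1],d[0])
A=dict(disc=ang(T,(601,278),(613,264),.05),square=ang(T,(445,262),(461,277),.05),cross=ang(T,(296,346),(308,325),.05),strap=ang(T,(230,345),(225,325),.05))
B=dict(disc=0,square=ang(T,(300,249),(334,270),.006),cross=0,strap=ang(T,(364,370),(388,328),.006))
for n,(u,v) in dies.items():
    X=back(T,u*k,v*k,.052)
    for cs in (["top","side"],["top"],["side"]):
        p,e=fit([C[i] for i in cs],[rect(.034,.014)],.032,"brown",X[0],X[1],.052,A[n],14,len(cs)>1); print("die",n,cs,p[:3]*1000,np.degrees(p[3]),round(e,2))
for n,(u,v) in tiles.items():
    X=back(T,u*k,v*k,.006)
    for cs in (["top","side"],["top"],["side"]):
        p,e=fit([C[i] for i in cs],shapes(.003)[n],0,"black",X[0],X[1],.006,B[n],30,len(cs)>1); print("tile",n,cs,p[:3]*1000,np.degrees(p[3]),round(e,2))
# enlarged crops
def crop(c,u,v,w,h,s): return cv2.resize(c["color"][v:v+h,u:u+w,::-1],(w*s,h*s),interpolation=cv2.INTER_CUBIC)
cv2.imwrite("pics/a.png",np.vstack([crop(T,140,165,160,100,5)[:,:800],]))
E
```

```text
die disc ['top', 'side'] [ 612.1991 -361.8099   53.7732] -41.855393054858425 40.89
die disc ['top'] [ 613.2632 -362.919    52.    ] -39.30614871247257 6.63
die disc ['side'] [ 612.6506 -364.8321   52.    ] -43.555195402410874 31.41
die square ['top', 'side'] [609.0231 -70.1229  51.0614] -143.95147272406476 24.41
die square ['top'] [610.0872 -69.4653  52.    ] -141.42925256552994 7.6
die square ['side'] [607.4599 -68.1022  52.    ] -149.21361097882976 12.73
die cross ['top', 'side'] [475.8885 208.6851  51.13  ] -28.197045382764525 19.2
die cross ['top'] [477.108 208.929  52.   ] -22.7376202150363 5.1
die cross ['side'] [474.767  209.9702  52.    ] -29.577087769870207 7.51
die strap ['top', 'side'] [474.5336 347.5679  50.8643] 18.57528055573037 14.87
die strap ['top'] [474.944  347.5418  52.    ] 19.998863628616032 8.33
die strap ['side'] [473.5547 348.6193  52.    ] 17.964328650232336 6.11
tile disc ['top', 'side'] [599.1467  72.4574   4.6509] 6.582533529200587 240.92
tile disc ['top'] [598.9592  72.9301   6.    ] -22.251428458184076 13.85
tile disc ['side'] [597.1893  73.1582   6.    ] -21.482275913284226 228.01
tile square ['top', 'side'] [606.1701 204.7336   5.0241] -120.76126285722201 53.18
tile square ['top'] [606.3854 205.0757   6.    ] -121.37661519720757 14.15
tile square ['side'] [605.138 205.569   6.   ] -120.8006397872127 39.32
tile cross ['top', 'side'] [ 468.4481 -213.664     5.473 ] 5.410965601657051 117.17
tile cross ['top'] [ 468.6075 -213.4558    6.    ] 5.689729726761086 23.34
tile cross ['side'] [ 467.352  -213.4989    6.    ] 5.645488842279093 93.35
tile strap ['top', 'side'] [459.5136  73.0169   5.3629] -26.3814455541156 46.43
tile strap ['top'] [459.5891  73.2012   6.    ] -26.131824309790897 15.65
tile strap ['side'] [458.6919  73.6191   6.    ] -26.779265896778465 29.91
```

View pics/a.png

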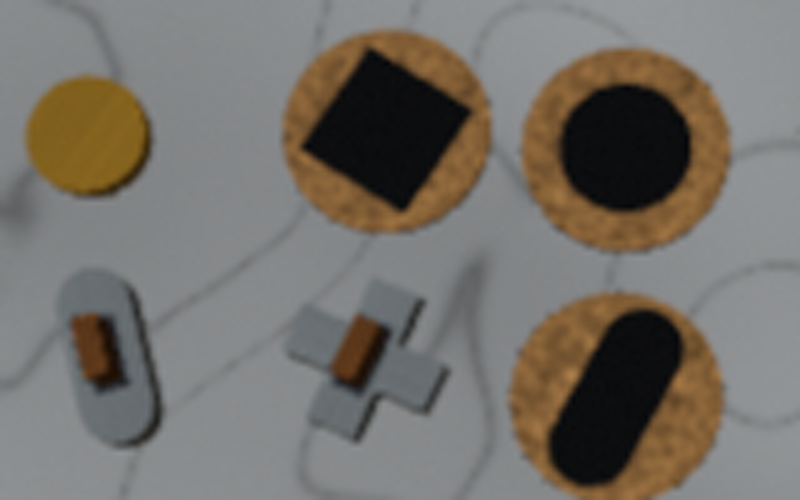

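The crop shows the strap, cross, square and disc silhouettes sharply. The strap tile's silhouette axis runs from (580,460) to (650,335), and the cross die's arms sit at about -26°. The fitted heights agree with the text: about 51 mm for the grip tops and about 5 mm for the tiles. I'll start moving.

```bash
cat > plan.py <<'E'
import sys,numpy as np
from workcell import manip
from scipy.spatial.transform import Rotation as Ro
np.set_printoptions(precision=3,suppress=True)
o=manip.get_obs(); R=Ro.from_quat(o["ee_rot"]).as_matrix(); p=o["position"]
psi=np.degrees(np.arctan2(R[1,0],R[0,0])); x,y,z,t=map(float,sys.argv[1:5])
d=np.array([x,y,z])-p; a=np.radians(t)
# tool axes after the turn, pointing straight down
E=np.array([[np.cos(a),np.sin(a),0],[np.sin(a),-np.cos(a),0],[0,0,-1]])
Et=E.T@Ro.from_euler("z",0).as_matrix()
Rt=Et.T
print("clk",round(o["clock"],2),"pos",p*1000,"psi",round(psi,2),"tilt",np.degrees(np.arccos(-R[2,2])).round(2),"grip",round(o["grip_width"],3),o["grasp_force"],"f",o["ft_force"])
print("turn z units",round(-((t-psi+180)%360-180)/4,3),"shift units after turn",E@d/.025, "rotvec units",np.degrees(Ro.from_matrix(R.T@Rt).as_rotvec())/4)
E
python3 plan.py .6127 -.3635 .13 -41
```

```text
clk 0.2 pos [ 144.761 -607.762  230.831] psi 13.4 tilt 0.05 grip 0.999 0.0 f [0.655 0.474 0.502]
turn z units 13.599 shift units after turn [  7.716 -19.654   4.033] rotvec units [-0.011  0.006 13.599]
```

Emit:
{"op": "jog_arm", "data": {
  "dr": [
    [0,0,1],
    [0,0,1],
    [0,0,1],
    [0,0,1],
    [0,0,1],
    [0,0,1],
    [0,0,1],
    [0,0,1],
    [0,0,1],
    [0,0,1]
  ],
  "translation": [
    [0,0,0.4],
    [0,0,0.4],
    [0,0,0.4],
    [0,0,0.4],
    [0,0,0.4],
    [0,0,0.4],
    [0,0,0.4],
    [0,0,0.4],
    [0,0,0.4],
    [0,0,0.4]
  ],
  "jaw": [0.5,0.5,0.5,0.5,0.5,0.5,0.5,0.5,0.5,0.5],
  "squeeze": 50
}}

```text
clock: 1.2
position: [0.1448, -0.6079, 0.1307]
ee_rot: [0.973, -0.231, -0.0, -0.0]
ft_force: [0.0, 0.7, -0.3]
grip_width: 0.501
grasp_force: 0.0
```

Emit:
{"op": "jog_arm", "data": {
  "dr": [
    [0,0,0.9],
    [0,0,0.9],
    [0,0,0.9],
    [0,0,0.9],
    [0,0,0],
    [0,0,0]
  ],
  "translation": [
    [0,0,0],
    [0,0,0],
    [0,0,0],
    [0,0,0],
    [0,0,0],
    [0,0,0]
  ],
  "jaw": [0.5,0.5,0.5,0.5,0.5,0.5]
}}

```text
clock: 1.8
position: [0.1448, -0.6079, 0.1312]
ee_rot: [0.937, -0.349, -0.0, -0.0]
ft_force: [-0.4, -0.2, 0.1]
grip_width: 0.499
grasp_force: 0.0
```

```bash
python3 plan.py .6127 -.3635 .13 -41
```

```text
clk 1.8 pos [ 144.85  -607.913  131.182] psi -40.89 tilt 0.01 grip 0.499 0.0 f [-0.424 -0.192  0.05 ]
turn z units 0.027 shift units after turn [  7.71  -19.656   0.047] rotvec units [-0.001  0.003  0.027]
```

Emit:
{"op": "jog_arm", "data": {
  "dr": [
    [0,0,0],
    [0,0,0],
    [0,0,0],
    [0,0,0],
    [0,0,0],
    [0,0,0],
    [0,0,0],
    [0,0,0],
    [0,0,0],
    [0,0,0]
  ],
  "translation": [
    [0.385,-0.98,0],
    [0.385,-0.98,0],
    [0.385,-0.98,0],
    [0.385,-0.98,0],
    [0.385,-0.98,0],
    [0.385,-0.98,0],
    [0.385,-0.98,0],
    [0.385,-0.98,0],
    [0.385,-0.98,0],
    [0.385,-0.98,0]
  ],
  "jaw": [0.5,0.5,0.5,0.5,0.5,0.5,0.5,0.5,0.5,0.5]
}}

```text
clock: 2.8
position: [0.379, -0.4857, 0.1313]
ee_rot: [0.937, -0.349, 0.0, 0.0]
ft_force: [0.5, 0.2, -0.6]
grip_width: 0.501
grasp_force: 0.0
```

Emit:
{"op": "jog_arm", "data": {
  "dr": [
    [0,0,0],
    [0,0,0],
    [0,0,0],
    [0,0,0],
    [0,0,0],
    [0,0,0],
    [0,0,0],
    [0,0,0],
    [0,0,0],
    [0,0,0]
  ],
  "translation": [
    [0.385,-0.98,0],
    [0.385,-0.98,0],
    [0.385,-0.98,0],
    [0.385,-0.98,0],
    [0.385,-0.98,0],
    [0.385,-0.98,0],
    [0.385,-0.98,0],
    [0.385,-0.98,0],
    [0.385,-0.98,0],
    [0.385,-0.98,0]
  ],
  "jaw": [0.5,0.5,0.5,0.5,0.5,0.5,0.5,0.5,0.5,0.5]
}}

```text
clock: 3.8
position: [0.6124, -0.3641, 0.1312]
ee_rot: [0.937, -0.349, -0.0, 0.0]
ft_force: [-0.1, 0.1, -0.1]
grip_width: 0.502
grasp_force: 0.0
```

```bash
python3 plan.py .6127 -.3635 .025 -41
```

```text
clk 3.8 pos [ 612.409 -364.055  131.226] psi -40.91 tilt 0.0 grip 0.502 0.0 f [-0.06   0.092 -0.106]
turn z units 0.023 shift units after turn [-0.006 -0.024  4.249] rotvec units [0.001 0.    0.023]
```

Emit:
{"op": "jog_arm", "data": {
  "dr": [
    [0,0,0],
    [0,0,0],
    [0,0,0],
    [0,0,0],
    [0,0,0],
    [0,0,0],
    [0,0,0],
    [0,0,0],
    [0,0,0],
    [0,0,0]
  ],
  "translation": [
    [0,0,0.85],
    [0,0,0.85],
    [0,0,0.85],
    [0,0,0.85],
    [0,0,0.5],
    [0,0,0.3],
    [0,0,0.05],
    [0,0,0],
    [0,0,0],
    [0,0,0]
  ],
  "jaw": [0.5,0.5,0.5,0.5,0.5,0.5,0.5,0.5,0,0]
}}

```text
clock: 4.8
position: [0.6127, -0.3645, 0.0264]
ee_rot: [0.937, -0.35, 0.001, -0.0]
ft_force: [4.6, 4.6, 3.8]
grip_width: 0.17
grasp_force: 3.0
```

Emit:
{"op": "jog_arm", "data": {
  "dr": [
    [0,0,0],
    [0,0,0],
    [0,0,0],
    [0,0,0],
    [0,0,0]
  ],
  "translation": [
    [0,0,0],
    [0,0,0],
    [0,0,0],
    [0,0,0],
    [0,0,0]
  ],
  "jaw": [0,0,0,0,0]
}}

```text
clock: 5.3
position: [0.6128, -0.3645, 0.0265]
ee_rot: [0.937, -0.35, 0.001, -0.0]
ft_force: [1.9, 2.4, 5.9]
grip_width: 0.155
grasp_force: 50.0
```

Emit:
{"op": "jog_arm", "data": {
  "dr": [
    [0,0,0],
    [0,0,0],
    [0,0,0],
    [0,0,0],
    [0,0,0],
    [0,0,0],
    [0,0,0],
    [0,0,0],
    [0,0,0],
    [0,0,0]
  ],
  "translation": [
    [0,0,-0.2],
    [0,0,-0.5],
    [0,0,-0.5],
    [0,0,-0.5],
    [0,0,-0.5],
    [0,0,-0.5],
    [0,0,-0.5],
    [0,0,-0.5],
    [0,0,-0.5],
    [0,0,0]
  ],
  "jaw": [0,0,0,0,0,0,0,0,0,0]
}}

```text
clock: 6.3
position: [0.6126, -0.3651, 0.1327]
ee_rot: [0.937, -0.35, 0.002, 0.0]
ft_force: [-0.0, -0.1, -2.6]
grip_width: 0.155
grasp_force: 48.9
```

```bash
python3 plan.py .599 .0728 .125 4
python3 - <<'E'
from fit import *
C={n:optics.camera(n) for n in("top","side")}
def crop(c,x,y,z,s):
    u,v=proj(c,np.array([[x,y,z]]))[0].astype(int); return cv2.resize(c["color"][v-50:v+50,u-50:u+50,::-1],(400,400),interpolation=cv2.INTER_CUBIC)
cv2.imwrite("pics/b.png",np.hstack([crop(C[n],.612,-.364,.1,4) for n in C]))
E
```

```text
clk 6.3 pos [ 612.622 -365.061  132.711] psi -41.01 tilt 0.21 grip 0.155 48.863967061042786 f [-0.037 -0.071 -2.572]
turn z units -11.252 shift units after turn [  0.678 -17.51    0.308] rotvec units [  0.009  -0.052 -11.252]
```

View pics/b.png

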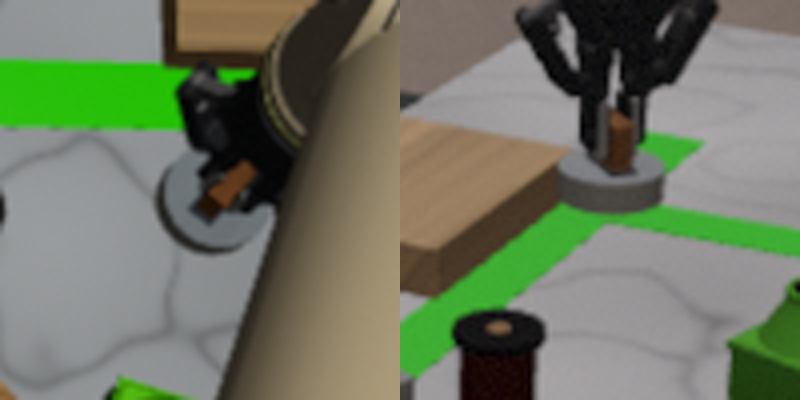

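The picture shows the disc die held level in the jaws, with the plate at about (210,195) in the top half and (611,180) in the side half. Next I'll carry it over the spool with about 34 mm of clearance.

Emit:
{"op": "jog_arm", "data": {
  "dr": [
    [0,0,-1],
    [0,0,-1],
    [0,0,-1],
    [0,0,-1],
    [0,0,-1],
    [0,0,-1],
    [0,0,-1],
    [0,0,-1],
    [0,0,-1],
    [0,0,-1]
  ],
  "translation": [
    [0,0,0],
    [0,0,0],
    [0,0,0],
    [0,0,0],
    [0,0,0],
    [0,0,0],
    [0,0,0],
    [0,0,0],
    [0,0,0],
    [0,0,0]
  ],
  "jaw": [0,0,0,0,0,0,0,0,0,0]
}}

```text
clock: 7.4
position: [0.6111, -0.3643, 0.1289]
ee_rot: [1.0, -0.007, -0.001, -0.0]
ft_force: [0.5, 0.5, -3.6]
grip_width: 0.154
grasp_force: 48.8
```

Emit:
{"op": "jog_arm", "data": {
  "dr": [
    [0,0,-0.65],
    [0,0,-0.6],
    [0,0,0],
    [0,0,0],
    [0,0,0],
    [0,0,0],
    [0,0,0],
    [0,0,0],
    [0,0,0],
    [0,0,0]
  ],
  "translation": [
    [0,0,0],
    [0,0,0],
    [0.04,-0.5,0],
    [0.04,-0.98,0],
    [0.04,-0.98,0],
    [0.04,-0.98,0],
    [0.04,-0.98,0],
    [0.04,-0.98,0],
    [0.04,-0.98,0],
    [0.04,-0.98,0]
  ],
  "jaw": [0,0,0,0,0,0,0,0,0,0]
}}

```text
clock: 8.4
position: [0.6062, -0.1782, 0.1295]
ee_rot: [0.999, 0.034, -0.0, -0.0]
ft_force: [0.4, -0.2, -2.5]
grip_width: 0.152
grasp_force: 48.9
```

Emit:
{"op": "jog_arm", "data": {
  "dr": [
    [0,0,0],
    [0,0,0],
    [0,0,0],
    [0,0,0],
    [0,0,0],
    [0,0,0],
    [0,0,0],
    [0,0,0],
    [0,0,0],
    [0,0,0]
  ],
  "translation": [
    [0.04,-0.98,0],
    [0.04,-0.98,0],
    [0.04,-0.98,0],
    [0.04,-0.98,0],
    [0.04,-0.98,0],
    [0.04,-0.98,0],
    [0.04,-0.98,0],
    [0.04,-0.98,0],
    [0.04,-0.98,0],
    [0,-0.6,0]
  ],
  "jaw": [0,0,0,0,0,0,0,0,0,0]
}}

```text
clock: 9.4
position: [0.5983, 0.0584, 0.1297]
ee_rot: [0.999, 0.036, -0.0, -0.0]
ft_force: [-0.5, 0.3, -3.1]
grip_width: 0.148
grasp_force: 48.9
```

```bash
python3 plan.py .599 .0728 .0335 4
```

```text
clk 9.4 pos [598.324  58.395 129.746] psi 4.09 tilt 0.06 grip 0.148 48.929736614227295 f [-0.535  0.333 -3.087]
turn z units 0.023 shift units after turn [ 0.067 -0.573  3.85 ] rotvec units [-0.013  0.008  0.023]
```

Emit:
{"op": "jog_arm", "data": {
  "dr": [
    [0,0,0],
    [0,0,0],
    [0,0,0],
    [0,0,0],
    [0,0,0],
    [0,0,0],
    [0,0,0]
  ],
  "translation": [
    [0.06,-0.57,0],
    [0,0,0],
    [0,0,0.8],
    [0,0,0.8],
    [0,0,0.8],
    [0,0,0],
    [0,0,0]
  ],
  "jaw": [0,0,0,0,0,0,0],
  "squeeze": 70
}}

```text
clock: 10.1
position: [0.5999, 0.0685, 0.0703]
ee_rot: [0.999, 0.034, -0.0, 0.0]
ft_force: [0.8, 0.1, -2.6]
grip_width: 0.146
grasp_force: 73.7
```

```bash
python3 plan.py .599 .0728 .0335 4
python3 - <<'E'
from fit import *
C={n:optics.camera(n) for n in("top","side")}
def crop(c,x,y,z,s):
    u,v=proj(c,np.array([[x,y,z]]))[0].astype(int); print(u,v); return cv2.resize(c["color"][v-50:v+50,u-50:u+50,::-1],(400,400),interpolation=cv2.INTER_CUBIC)
cv2.imwrite("pics/c.png",np.hstack([crop(C[n],.599,.0728,.03,4) for n in C]))
E
```

```text
clk 10.1 pos [599.942  68.465  70.303] psi 3.92 tilt 0.03 grip 0.146 73.66535782814026 f [ 0.778  0.051 -2.597]
turn z units -0.02 shift units after turn [-0.026 -0.176  1.472] rotvec units [ 0.006  0.006 -0.02 ]
264 191
226 222
```

View pics/c.png

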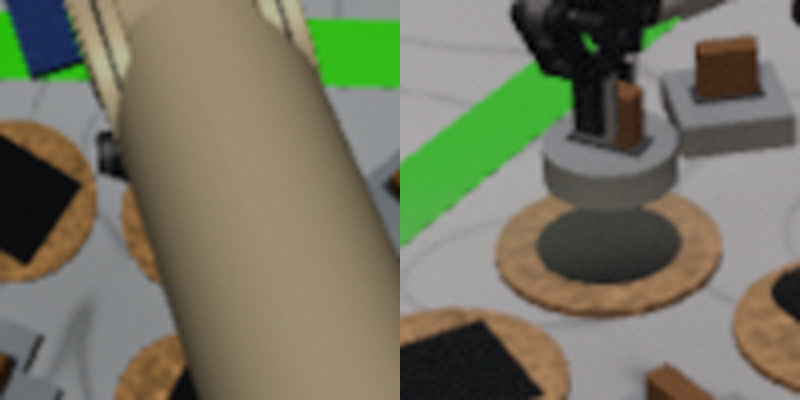

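The top half is hidden by the forearm. The side half shows the held plate centred at about (610,148), straight above the silhouette at (610,242).

Run:
```python
from fit import *
C=optics.camera("side")
f=lambda u,v:(176+(u-400+.5)/4-.5,172+(v+.5)/4-.5)
print(proj(C,np.array([[.5999,.0685,.0638],[.599,.0728,.006]])),f(610.5,148),f(610,243))
print(back(C,*f(610.5,148),.0638),back(C,*f(610,243),.006))
```

```text
[[226.86442544 206.90057904]
 [227.22072519 232.21249122]] (228.25, 208.625) (228.125, 232.375)
[0.59397501 0.07282745 0.0638    ] [0.5970605  0.07243361 0.006     ]
```

Emit:
{"op": "jog_arm", "data": {
  "dr": [
    [0,0,0],
    [0,0,0],
    [0,0,0],
    [0,0,0],
    [0,0,0]
  ],
  "translation": [
    [0,-0.17,0.4],
    [0,0,0.6],
    [0,0,0.35],
    [0,0,0.1],
    [0,0,0]
  ],
  "jaw": [0,0,0,0,0]
}}

```text
clock: 10.75
position: [0.5989, 0.0737, 0.033]
ee_rot: [0.999, 0.035, -0.001, 0.0]
ft_force: [0.0, -0.3, -3.1]
grip_width: 0.146
grasp_force: 74.0
```

```bash
python3 plan.py .599 .0728 .0325 4
```

```text
clk 10.75 pos [598.914  73.675  32.999] psi 4.01 tilt 0.09 grip 0.146 74.04050946235657 f [ 0.042 -0.291 -3.07 ]
turn z units 0.002 shift units after turn [0.001 0.035 0.02 ] rotvec units [0.003 0.022 0.002]
```

Now lower slightly to contact, release, rise and back off toward the square die.

Emit:
{"op": "jog_arm", "data": {
  "dr": [
    [0,0,0],
    [0,0,0],
    [0,0,0],
    [0,0,0],
    [0,0,0],
    [0,0,0],
    [0,0,0],
    [0,0,0],
    [0,0,0],
    [0,0,0]
  ],
  "translation": [
    [0,0.03,0.03],
    [0,0,0],
    [0,0,0],
    [0,0,0],
    [0,0,0],
    [0,0,-0.5],
    [0,0,-1],
    [0,0,-1],
    [0,0,-1],
    [0,0,-0.3]
  ],
  "jaw": [0,0,0.5,0.5,0.5,0.5,0.5,0.5,0.5,0.5]
}}

```text
clock: 11.75
position: [0.6012, 0.0734, 0.132]
ee_rot: [0.999, 0.035, 0.003, -0.0]
ft_force: [0.7, 0.0, -0.1]
grip_width: 0.499
grasp_force: 0.0
```

Emit:
{"op": "jog_arm", "data": {
  "dr": [
    [0,0,-1],
    [0,0,-1],
    [0,0,-1],
    [0,0,-1],
    [0,0,-1],
    [0,0,-1],
    [0,0,-1],
    [0,0,-0.5],
    [0,0,0]
  ],
  "translation": [
    [0,0,0],
    [0,0,0],
    [0,0,0],
    [0,0,0],
    [0,0,0],
    [0,0,0],
    [0,0,0],
    [0,0,0],
    [0,0,0]
  ],
  "jaw": [0.5,0.5,0.5,0.5,0.5,0.5,0.5,0.5,0.5]
}}

```text
clock: 12.65
position: [0.5994, 0.0729, 0.128]
ee_rot: [0.956, 0.293, -0.0, 0.0]
ft_force: [0.9, 0.6, 0.1]
grip_width: 0.5
grasp_force: 0.0
```

```bash
python3 plan.py .6092 -.0697 .125 35
```

```text
clk 12.65 pos [599.407  72.888 127.959] psi 34.03 tilt 0.02 grip 0.5 0.0 f [0.864 0.564 0.091]
turn z units -0.243 shift units after turn [-2.951  4.897  0.118] rotvec units [-0.001  0.004 -0.243]
```

Emit:
{"op": "jog_arm", "data": {
  "dr": [
    [0,0,-0.24],
    [0,0,0],
    [0,0,0],
    [0,0,0],
    [0,0,0],
    [0,0,0],
    [0,0,0],
    [0,0,0]
  ],
  "translation": [
    [0,0,0],
    [-0.49,0.82,0],
    [-0.49,0.82,0],
    [-0.49,0.82,0],
    [-0.49,0.82,0],
    [-0.49,0.82,0],
    [-0.5,0.8,0],
    [0,0,0]
  ],
  "jaw": [0.5,0.5,0.5,0.5,0.5,0.5,0.5,0.5]
}}

```text
clock: 13.45
position: [0.6092, -0.0743, 0.1278]
ee_rot: [0.955, 0.298, -0.0, 0.001]
ft_force: [0.1, -1.6, -1.0]
grip_width: 0.5
grasp_force: 0.0
```

```bash
python3 plan.py .6092 -.0697 .0265 35
cat >> fit.py <<'E'
def crop(c,x,y,z):
    u,v=proj(c,np.array([[x,y,z]]))[0].astype(int); print(u,v); return cv2.resize(c["color"][v-50:v+50,u-50:u+50,::-1],(400,400),interpolation=cv2.INTER_CUBIC)
E
python3 - <<'E'
from fit import *
C={n:optics.camera(n) for n in("top","side")}
for cs in (["top","side"],["top"],["side"]):
    p,e=fit([C[i] for i in cs],[rect(.034,.014)],.032,"brown",.599,.0728,.058,.07,8,len(cs)>1); print(cs,p[:3]*1000,np.degrees(p[3]),round(e,2))
cv2.imwrite("pics/d.png",np.hstack([crop(C[n],.599,.0728,.03) for n in C]))
E
```

```text
clk 13.45 pos [609.151 -74.319 127.823] psi 34.64 tilt 0.12 grip 0.5 0.0 f [ 0.088 -1.597 -1.003]
turn z units -0.09 shift units after turn [ 0.108 -0.15   4.053] rotvec units [ 0.021  0.021 -0.09 ]
['top', 'side'] [596.07419473  71.2117932   57.48228231] 1.7003557262130895 27.02
['top'] [597.60862873  71.20802414  58.        ] 1.5371094760112392 24.32
['side'] [595.42171456  71.96937212  58.        ] 1.1405773064476545 1.95
264 191
226 222
```

View pics/d.png

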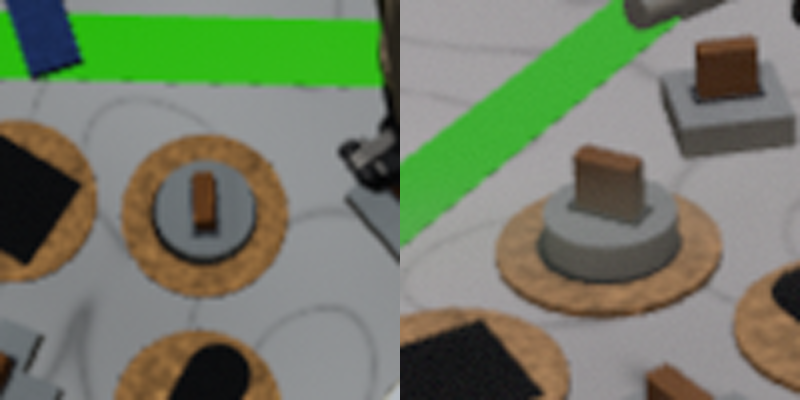

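The disc die stands on its tile at (205,210) top and (610,215) side, about 2 mm off towards the robot, which I'll check at the end. Next I'll let the arm settle above the square die.

Emit:
{"op": "jog_arm", "data": {
  "dr": [
    [0,0,0],
    [0,0,0]
  ],
  "translation": [
    [0,0,0.5],
    [0,0,0]
  ],
  "jaw": [0.5,0.5]
}}

```text
clock: 13.75
position: [0.6082, -0.0684, 0.1135]
ee_rot: [0.954, 0.301, -0.001, -0.001]
ft_force: [-0.7, -0.3, -0.0]
grip_width: 0.502
grasp_force: 0.0
```

```bash
python3 plan.py .6092 -.0697 .0265 35.5
```

```text
clk 13.75 pos [608.235 -68.371 113.485] psi 35.05 tilt 0.16 grip 0.502 0.0 f [-0.705 -0.301 -0.026]
turn z units -0.112 shift units after turn [0.001 0.066 3.479] rotvec units [-0.029  0.026 -0.112]
```

Emit:
{"op": "jog_arm", "data": {
  "dr": [
    [0,0,-0.1],
    [0,0,0],
    [0,0,0],
    [0,0,0],
    [0,0,0],
    [0,0,0],
    [0,0,0],
    [0,0,0],
    [0,0,0],
    [0,0,0]
  ],
  "translation": [
    [0,0.02,0.8],
    [0,0,0.8],
    [0,0,0.8],
    [0,0,0.6],
    [0,0,0.3],
    [0,0,0.15],
    [0,0,0],
    [0,0,0],
    [0,0,0],
    [0,0,0]
  ],
  "jaw": [0.5,0.5,0.5,0.5,0.5,0.5,0.5,0,0,0]
}}

```text
clock: 14.75
position: [0.6103, -0.0697, 0.0304]
ee_rot: [0.953, 0.304, 0.001, 0.0]
ft_force: [-1.3, 1.4, 6.3]
grip_width: 0.151
grasp_force: 70.4
```

Emit:
{"op": "jog_arm", "data": {
  "dr": [
    [0,0,0],
    [0,0,0],
    [0,0,0]
  ],
  "translation": [
    [0,0,0],
    [0,0,0],
    [0,0,0]
  ],
  "jaw": [0,0,0]
}}

```text
clock: 15.05
position: [0.6103, -0.0697, 0.0305]
ee_rot: [0.953, 0.304, 0.001, 0.0]
ft_force: [-2.1, 1.4, 6.4]
grip_width: 0.146
grasp_force: 70.4
```

```bash
python3 plan.py .6062 .2048 .12 59.2
```

```text
clk 15.05 pos [610.319 -69.734  30.47 ] psi 35.38 tilt 0.1 grip 0.146 70.35805106163025 f [-2.138  1.355  6.362]
turn z units -5.955 shift units after turn [ 9.348 -5.764 -3.581] rotvec units [ 0.018 -0.017 -5.955]
```

Emit:
{"op": "jog_arm", "data": {
  "dr": [
    [0,0,0],
    [0,0,0],
    [0,0,-0.75],
    [0,0,-0.75],
    [0,0,-0.75],
    [0,0,-0.75],
    [0,0,-0.75],
    [0,0,-0.75],
    [0,0,-0.75],
    [0,0,-0.7]
  ],
  "translation": [
    [0,0,-0.2],
    [0,0,-0.6],
    [0,0,-0.6],
    [0,0,-0.6],
    [0,0,-0.6],
    [0,0,-0.6],
    [0,0,-0.4],
    [0,0,0],
    [0,0,0],
    [0,0,0]
  ],
  "jaw": [0,0,0,0,0,0,0,0,0,0]
}}

```text
clock: 16.05
position: [0.6095, -0.0704, 0.1202]
ee_rot: [0.869, 0.494, -0.0, 0.0]
ft_force: [0.3, 0.4, -3.9]
grip_width: 0.143
grasp_force: 68.8
```

Emit:
{"op": "jog_arm", "data": {
  "dr": [
    [0,0,0],
    [0,0,0],
    [0,0,0],
    [0,0,0],
    [0,0,0],
    [0,0,0],
    [0,0,0],
    [0,0,0],
    [0,0,0],
    [0,0,0]
  ],
  "translation": [
    [0.5,-0.3,0],
    [0.9,-0.55,0],
    [0.9,-0.55,0],
    [0.9,-0.55,0],
    [0.9,-0.55,0],
    [0.9,-0.55,0],
    [0.9,-0.55,0],
    [0.9,-0.55,0],
    [0.9,-0.55,0],
    [0.9,-0.55,0]
  ],
  "jaw": [0,0,0,0,0,0,0,0,0,0]
}}

```text
clock: 17.05
position: [0.6065, 0.1839, 0.1199]
ee_rot: [0.87, 0.493, 0.0, -0.0]
ft_force: [0.1, 0.6, -4.5]
grip_width: 0.144
grasp_force: 69.0
```

Emit:
{"op": "jog_arm", "data": {
  "dr": [
    [0,0,0],
    [0,0,0],
    [0,0,0],
    [0,0,0]
  ],
  "translation": [
    [0.6,-0.4,0],
    [0.1,-0.05,0],
    [0,0,0],
    [0,0,0]
  ],
  "jaw": [0,0,0,0]
}}

```text
clock: 17.45
position: [0.6068, 0.2012, 0.1193]
ee_rot: [0.87, 0.493, -0.0, 0.0]
ft_force: [0.4, 0.7, -3.8]
grip_width: 0.149
grasp_force: 68.9
```

```bash
python3 plan.py .6062 .2048 .0375 59.2
```

```text
clk 17.45 pos [606.757 201.17  119.25 ] psi 59.06 tilt 0.06 grip 0.149 68.90592098236084 f [ 0.401  0.677 -3.764]
turn z units -0.036 shift units after turn [ 0.113 -0.094  3.27 ] rotvec units [ 0.009  0.013 -0.036]
```

Emit:
{"op": "jog_arm", "data": {
  "dr": [
    [0,0,-0.04],
    [0,0,0],
    [0,0,0],
    [0,0,0],
    [0,0,0],
    [0,0,0],
    [0,0,0],
    [0,0,0]
  ],
  "translation": [
    [0.17,-0.09,0.4],
    [0,0,0.7],
    [0,0,0.7],
    [0,0,0.7],
    [0,0,0.5],
    [0,0,0.25],
    [0,0,0],
    [0,0,0]
  ],
  "jaw": [0,0,0,0,0,0,0,0]
}}

```text
clock: 18.25
position: [0.6069, 0.2075, 0.038]
ee_rot: [0.869, 0.495, 0.0, 0.0]
ft_force: [0.2, 1.0, -4.1]
grip_width: 0.148
grasp_force: 68.9
```

```bash
python3 plan.py .6072 .206 .0365 59.2
```

```text
clk 18.25 pos [606.948 207.485  38.033] psi 59.32 tilt 0.03 grip 0.148 68.9340877532959 f [ 0.182  1.035 -4.071]
turn z units 0.029 shift units after turn [-0.046  0.039  0.061] rotvec units [ 0.005 -0.006  0.029]
```

Emit:
{"op": "jog_arm", "data": {
  "dr": [
    [0,0,0],
    [0,0,0],
    [0,0,0],
    [0,0,0],
    [0,0,0],
    [0,0,0],
    [0,0,0],
    [0,0,0],
    [0,0,0],
    [0,0,0]
  ],
  "translation": [
    [-0.04,0.04,0.03],
    [0,0,0.03],
    [0,0,0],
    [0,0,0],
    [0,0,0],
    [0,0,-0.3],
    [0,0,-0.8],
    [0,0,-0.8],
    [0,0,-0.8],
    [0,0,-0.8]
  ],
  "jaw": [0,0,0.5,0.5,0.5,0.5,0.5,0.5,0.5,0.5]
}}

```text
clock: 19.25
position: [0.6071, 0.2062, 0.1256]
ee_rot: [0.869, 0.495, 0.0, 0.0]
ft_force: [0.8, 0.8, 0.3]
grip_width: 0.499
grasp_force: 0.0
```

Emit:
{"op": "jog_arm", "data": {
  "dr": [
    [0,0,-1],
    [0,0,-1],
    [0,0,-1],
    [0,0,-1],
    [0,0,-1],
    [0,0,-1],
    [0,0,-1],
    [0,0,-1],
    [0,0,-1],
    [0,0,-1]
  ],
  "translation": [
    [0,0,0],
    [0,0,0],
    [0,0,0],
    [0,0,0],
    [0,0,0],
    [0,0,0],
    [0,0,0],
    [0,0,0],
    [0,0,0],
    [0,0,0]
  ],
  "jaw": [0.5,0.5,0.5,0.5,0.5,0.5,0.5,0.5,0.5,0.5]
}}

```text
clock: 20.25
position: [0.6072, 0.2061, 0.1248]
ee_rot: [0.646, 0.763, 0.0, 0.0]
ft_force: [0.3, 0.4, 0.3]
grip_width: 0.498
grasp_force: 0.0
```

Emit:
{"op": "jog_arm", "data": {
  "dr": [
    [0,0,-1],
    [0,0,-1],
    [0,0,-1],
    [0,0,-1],
    [0,0,-1],
    [0,0,-1],
    [0,0,-1],
    [0,0,-1],
    [0,0,-1],
    [0,0,-1]
  ],
  "translation": [
    [0,0,0],
    [0,0,0],
    [0,0,0],
    [0,0,0],
    [0,0,0],
    [0,0,0],
    [0,0,0],
    [0,0,0],
    [0,0,0],
    [0,0,0]
  ],
  "jaw": [0.5,0.5,0.5,0.5,0.5,0.5,0.5,0.5,0.5,0.5]
}}

```text
clock: 21.25
position: [0.6073, 0.2061, 0.1248]
ee_rot: [0.346, 0.938, 0.0, 0.0]
ft_force: [-0.8, -0.7, -0.1]
grip_width: 0.501
grasp_force: 0.0
```

```bash
python3 plan.py .476 .209 .12 153
```

```text
clk 21.25 pos [607.259 206.055 124.815] psi 139.48 tilt 0.05 grip 0.501 0.0 f [-0.822 -0.741 -0.078]
turn z units -3.38 shift units after turn [ 4.732 -2.279  0.193] rotvec units [ 0.007  0.009 -3.38 ]
```

Emit:
{"op": "jog_arm", "data": {
  "dr": [
    [0,0,-1],
    [0,0,-1],
    [0,0,-1],
    [0,0,-0.38],
    [0,0,0],
    [0,0,0],
    [0,0,0],
    [0,0,0],
    [0,0,0],
    [0,0,0]
  ],
  "translation": [
    [0,0,0.1],
    [0,0,0.1],
    [0,0,0],
    [0,0,0],
    [0.9,-0.43,0],
    [0.9,-0.43,0],
    [0.9,-0.43,0],
    [0.9,-0.43,0],
    [0.9,-0.43,0],
    [0.23,-0.13,0]
  ],
  "jaw": [0.5,0.5,0.5,0.5,0.5,0.5,0.5,0.5,0.5,0.5]
}}

```text
clock: 22.25
position: [0.4738, 0.2097, 0.1194]
ee_rot: [0.234, 0.972, -0.001, 0.0]
ft_force: [-0.2, -0.0, -0.1]
grip_width: 0.497
grasp_force: 0.0
```

Emit:
{"op": "jog_arm", "data": {
  "dr": [
    [0,0,0],
    [0,0,0],
    [0,0,0]
  ],
  "translation": [
    [0,0,0],
    [0,0,0],
    [0,0,0]
  ],
  "jaw": [0.5,0.5,0.5]
}}

```text
clock: 22.55
position: [0.4768, 0.2092, 0.1192]
ee_rot: [0.235, 0.972, 0.0, 0.0]
ft_force: [-0.2, 0.3, -0.6]
grip_width: 0.498
grasp_force: 0.0
```

```bash
python3 plan.py .476 .209 .0265 153
python3 - <<'E'
from fit import *
C={n:optics.camera(n) for n in("top","side")}
for cs in (["top","side"],["top"],["side"]):
    p,e=fit([C[i] for i in cs],[rect(.034,.014)],.032,"brown",.606,.205,.058,1.03,8,len(cs)>1); print(cs,p[:3]*1000,np.degrees(p[3]),round(e,2))
cv2.imwrite("pics/e.png",np.hstack([crop(C[n],.606,.205,.03) for n in C]))
E
```

```text
clk 22.55 pos [476.79  209.163 119.182] psi 152.77 tilt 0.04 grip 0.498 0.0 f [-0.24   0.262 -0.562]
turn z units -0.058 shift units after turn [ 0.025 -0.02   3.707] rotvec units [ 0.009  0.    -0.058]
['top', 'side'] [608.22424171 202.94568687  55.53477472] 57.58605514697275 44.56
['top'] [607.46284548 202.82139011  58.        ] 56.287728837216655 43.79
['side'] [606.19140588 206.15673198  58.        ] 59.53553303557109 0.67
215 188
185 255
```

View pics/e.png

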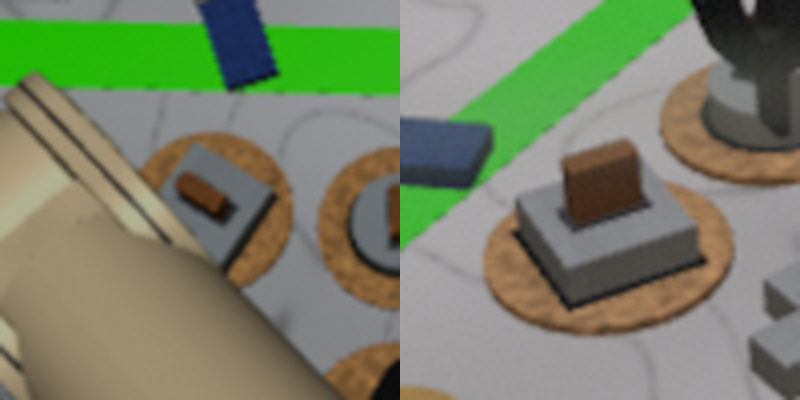

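The square die covers its silhouette, with an even black border around (610,245) in the side half. The side fit puts it about 1.2 mm and 0.3° off, which is fine. Now for the cross.

Emit:
{"op": "jog_arm", "data": {
  "dr": [
    [0,0,0],
    [0,0,0],
    [0,0,0],
    [0,0,0],
    [0,0,0],
    [0,0,0],
    [0,0,0],
    [0,0,0],
    [0,0,0],
    [0,0,0]
  ],
  "translation": [
    [0.02,-0.02,0.8],
    [0,0,0.8],
    [0,0,0.8],
    [0,0,0.8],
    [0,0,0.35],
    [0,0,0.15],
    [0,0,0],
    [0,0,0],
    [0,0,0],
    [0,0,0]
  ],
  "jaw": [0.5,0.5,0.5,0.5,0.5,0.5,0.5,0,0,0]
}}

```text
clock: 23.65
position: [0.4759, 0.2094, 0.0275]
ee_rot: [0.235, 0.972, 0.0, 0.001]
ft_force: [-0.2, -0.0, 6.6]
grip_width: 0.146
grasp_force: 69.4
```

Emit:
{"op": "jog_arm", "data": {
  "dr": [
    [0,0,0],
    [0,0,0],
    [0,0,0]
  ],
  "translation": [
    [0,0,0],
    [0,0,0],
    [0,0,0]
  ],
  "jaw": [0,0,0]
}}

```text
clock: 23.95
position: [0.4759, 0.2094, 0.0275]
ee_rot: [0.235, 0.972, 0.0, 0.001]
ft_force: [-0.7, 0.3, 6.1]
grip_width: 0.147
grasp_force: 69.4
```

```bash
python3 plan.py .4685 -.2136 .125 95.6
```

```text
clk 23.95 pos [475.885 209.422  27.512] psi 152.83 tilt 0.1 grip 0.147 69.41509366035461 f [-0.707  0.326  6.1  ]
turn z units 14.308 shift units after turn [-16.811  -1.945  -3.9  ] rotvec units [ 0.025  0.01  14.308]
```

Emit:
{"op": "jog_arm", "data": {
  "dr": [
    [0,0,0],
    [0,0,0],
    [0,0,1],
    [0,0,1],
    [0,0,1],
    [0,0,1],
    [0,0,1],
    [0,0,1],
    [0,0,1],
    [0,0,1]
  ],
  "translation": [
    [0,0,-0.2],
    [0,0,-0.6],
    [0,0,-0.6],
    [0,0,-0.6],
    [0,0,-0.6],
    [0,0,-0.6],
    [0,0,-0.6],
    [0,0,-0.1],
    [0,0,0],
    [0,0,0]
  ],
  "jaw": [0,0,0,0,0,0,0,0,0,0]
}}

```text
clock: 24.95
position: [0.475, 0.2091, 0.1251]
ee_rot: [0.495, 0.869, 0.0, 0.0]
ft_force: [0.1, 0.1, -3.0]
grip_width: 0.152
grasp_force: 68.4
```

Emit:
{"op": "jog_arm", "data": {
  "dr": [
    [0,0,1],
    [0,0,1],
    [0,0,1],
    [0,0,1],
    [0,0,1],
    [0,0,0.8],
    [0,0,0.5],
    [0,0,0],
    [0,0,0],
    [0,0,0]
  ],
  "translation": [
    [0,0,0],
    [0,0,0],
    [0,0,0],
    [0,0,0],
    [0,0,0],
    [0,0,0],
    [0,0,0],
    [-0.5,-0.06,0],
    [-0.95,-0.11,0],
    [-0.95,-0.11,0]
  ],
  "jaw": [0,0,0,0,0,0,0,0,0,0]
}}

```text
clock: 25.95
position: [0.4737, 0.1474, 0.1244]
ee_rot: [0.671, 0.742, -0.0, 0.0]
ft_force: [-0.4, 0.2, -3.4]
grip_width: 0.145
grasp_force: 68.2
```

Emit:
{"op": "jog_arm", "data": {
  "dr": [
    [0,0,0],
    [0,0,0],
    [0,0,0],
    [0,0,0],
    [0,0,0],
    [0,0,0],
    [0,0,0],
    [0,0,0],
    [0,0,0],
    [0,0,0]
  ],
  "translation": [
    [-0.95,-0.11,0],
    [-0.95,-0.11,0],
    [-0.95,-0.11,0],
    [-0.95,-0.11,0],
    [-0.95,-0.11,0],
    [-0.95,-0.11,0],
    [-0.95,-0.11,0],
    [-0.95,-0.11,0],
    [-0.95,-0.11,0],
    [-0.95,-0.11,0]
  ],
  "jaw": [0,0,0,0,0,0,0,0,0,0]
}}

```text
clock: 26.95
position: [0.4693, -0.0921, 0.1246]
ee_rot: [0.671, 0.741, -0.0, 0.0]
ft_force: [1.2, 0.1, -1.9]
grip_width: 0.151
grasp_force: 68.2
```

Emit:
{"op": "jog_arm", "data": {
  "dr": [
    [0,0,0],
    [0,0,0],
    [0,0,0],
    [0,0,0],
    [0,0,0],
    [0,0,0],
    [0,0,0],
    [0,0,0]
  ],
  "translation": [
    [-0.95,-0.11,0],
    [-0.95,-0.11,0],
    [-0.95,-0.11,0],
    [-0.95,-0.11,0],
    [-0.7,-0.1,0],
    [-0.3,0,0],
    [0,0,0],
    [0,0,0]
  ],
  "jaw": [0,0,0,0,0,0,0,0]
}}

```text
clock: 27.75
position: [0.4683, -0.2102, 0.1242]
ee_rot: [0.671, 0.741, 0.0, -0.0]
ft_force: [0.2, 0.7, -3.5]
grip_width: 0.153
grasp_force: 68.2
```

```bash
python3 plan.py .4685 -.2136 .035 95.6
```

```text
clk 27.75 pos [ 468.35  -210.235  124.217] psi 95.7 tilt 0.03 grip 0.153 68.233562707901 f [ 0.218  0.715 -3.511]
turn z units 0.025 shift units after turn [-0.135 -0.007  3.569] rotvec units [ 0.002 -0.007  0.025]
```

Emit:
{"op": "jog_arm", "data": {
  "dr": [
    [0,0,0],
    [0,0,0],
    [0,0,0],
    [0,0,0],
    [0,0,0],
    [0,0,0],
    [0,0,0],
    [0,0,0]
  ],
  "translation": [
    [-0.13,0,0.5],
    [0,0,0.8],
    [0,0,0.8],
    [0,0,0.8],
    [0,0,0.5],
    [0,0,0.1],
    [0,0,0],
    [0,0,0]
  ],
  "jaw": [0,0,0,0,0,0,0,0]
}}

```text
clock: 28.55
position: [0.4694, -0.2145, 0.0374]
ee_rot: [0.671, 0.741, 0.0, 0.001]
ft_force: [-0.2, 0.7, -3.1]
grip_width: 0.152
grasp_force: 68.2
```

```bash
python3 plan.py .4685 -.2136 .0335 95.6
```

```text
clk 28.55 pos [ 469.359 -214.511   37.361] psi 95.65 tilt 0.08 grip 0.152 68.24581861495972 f [-0.191  0.667 -3.052]
turn z units 0.012 shift units after turn [ 0.04  -0.031  0.154] rotvec units [0.017 0.01  0.012]
```

Emit:
{"op": "jog_arm", "data": {
  "dr": [
    [0,0,0],
    [0,0,0],
    [0,0,0],
    [0,0,0],
    [0,0,0],
    [0,0,0],
    [0,0,0],
    [0,0,0],
    [0,0,0],
    [0,0,0]
  ],
  "translation": [
    [0.03,-0.03,0.1],
    [0,0,0.05],
    [0,0,0],
    [0,0,0],
    [0,0,0],
    [0,0,0],
    [0,0,-0.3],
    [0,0,-0.8],
    [0,0,-0.8],
    [0,0,-0.8]
  ],
  "jaw": [0,0,0,0.5,0.5,0.5,0.5,0.5,0.5,0.5]
}}

```text
clock: 29.55
position: [0.468, -0.2136, 0.1016]
ee_rot: [0.671, 0.741, 0.0, 0.0]
ft_force: [0.2, -0.5, 0.2]
grip_width: 0.502
grasp_force: 0.0
```

Emit:
{"op": "jog_arm", "data": {
  "dr": [
    [0,0,-1],
    [0,0,-1],
    [0,0,-1],
    [0,0,-1],
    [0,0,-1],
    [0,0,-1],
    [0,0,-1],
    [0,0,-1],
    [0,0,-1],
    [0,0,-1]
  ],
  "translation": [
    [0,0,-0.5],
    [0,0,-0.4],
    [0,0,0],
    [0,0,0],
    [0,0,0],
    [0,0,0],
    [0,0,0],
    [0,0,0],
    [0,0,0],
    [0,0,0]
  ],
  "jaw": [0.5,0.5,0.5,0.5,0.5,0.5,0.5,0.5,0.5,0.5]
}}

```text
clock: 30.55
position: [0.468, -0.2137, 0.1234]
ee_rot: [0.376, 0.927, -0.0, 0.0]
ft_force: [0.8, -0.2, 0.1]
grip_width: 0.499
grasp_force: 0.0
```

```bash
python3 plan.py .4745 .348 .12 135.6
```

```text
clk 30.55 pos [ 468.005 -213.711  123.4  ] psi 135.81 tilt 0.03 grip 0.499 0.0 f [ 0.796 -0.17   0.058]
turn z units 0.052 shift units after turn [15.535 16.235  0.136] rotvec units [0.001 0.008 0.052]
```

Emit:
{"op": "jog_arm", "data": {
  "dr": [
    [0,0,0],
    [0,0,0],
    [0,0,0],
    [0,0,0],
    [0,0,0],
    [0,0,0],
    [0,0,0],
    [0,0,0],
    [0,0,0],
    [0,0,0]
  ],
  "translation": [
    [0.4,0.42,0],
    [0.8,0.836,0],
    [0.8,0.836,0],
    [0.8,0.836,0],
    [0.8,0.836,0],
    [0.8,0.836,0],
    [0.8,0.836,0],
    [0.8,0.836,0],
    [0.8,0.836,0],
    [0.8,0.836,0]
  ],
  "jaw": [0.5,0.5,0.5,0.5,0.5,0.5,0.5,0.5,0.5,0.5]
}}

```text
clock: 31.55
position: [0.4703, 0.0633, 0.1232]
ee_rot: [0.378, 0.926, -0.0, 0.0]
ft_force: [-0.1, -0.4, 0.1]
grip_width: 0.499
grasp_force: 0.0
```

Emit:
{"op": "jog_arm", "data": {
  "dr": [
    [0,0,0],
    [0,0,0],
    [0,0,0],
    [0,0,0],
    [0,0,0],
    [0,0,0],
    [0,0,0],
    [0,0,0],
    [0,0,0],
    [0,0,0]
  ],
  "translation": [
    [0.8,0.836,0],
    [0.8,0.836,0],
    [0.8,0.836,0],
    [0.8,0.836,0],
    [0.8,0.836,0],
    [0.8,0.836,0],
    [0.8,0.836,0],
    [0.8,0.836,0],
    [0.8,0.836,0],
    [0.7,0.74,0]
  ],
  "jaw": [0.5,0.5,0.5,0.5,0.5,0.5,0.5,0.5,0.5,0.5]
}}

```text
clock: 32.55
position: [0.4729, 0.3493, 0.1232]
ee_rot: [0.378, 0.926, 0.0, -0.0]
ft_force: [-0.4, -0.6, 0.8]
grip_width: 0.501
grasp_force: 0.0
```

Emit:
{"op": "jog_arm", "data": {
  "dr": [
    [0,0,-1],
    [0,0,-1],
    [0,0,-1],
    [0,0,-1],
    [0,0,-1],
    [0,0,-1],
    [0,0,-1],
    [0,0,-1],
    [0,0,-1],
    [0,0,-1]
  ],
  "translation": [
    [0,0,0],
    [0,0,0],
    [0,0,0],
    [0,0,0],
    [0,0,0],
    [0,0,0],
    [0,0,0],
    [0,0,0],
    [0,0,0],
    [0,0,0]
  ],
  "jaw": [0.5,0.5,0.5,0.5,0.5,0.5,0.5,0.5,0.5,0.5]
}}

```text
clock: 33.55
position: [0.4732, 0.3477, 0.1233]
ee_rot: [0.037, 0.999, -0.0, 0.0]
ft_force: [0.2, -0.1, -0.1]
grip_width: 0.497
grasp_force: 0.0
```

Emit:
{"op": "jog_arm", "data": {
  "dr": [
    [0,0,-1],
    [0,0,-1],
    [0,0,-1],
    [0,0,-1],
    [0,0,-1],
    [0,0,-0.8],
    [0,0,0],
    [0,0,0]
  ],
  "translation": [
    [0,0,0],
    [0,0,0],
    [0,0,0],
    [0,0,0],
    [0,0,0],
    [0,0,0],
    [0,0,0],
    [0,0,0]
  ],
  "jaw": [0.5,0.5,0.5,0.5,0.5,0.5,0.5,0.5]
}}

```text
clock: 34.35
position: [0.4736, 0.3474, 0.123]
ee_rot: [-0.163, 0.987, 0.0, 0.0]
ft_force: [-1.4, 0.6, 0.1]
grip_width: 0.502
grasp_force: 0.0
```

```bash
python3 plan.py .4743 .348 .0265 198.8
python3 - <<'E'
from fit import *
C={n:optics.camera(n) for n in("top","side")}
p,e=fit([C["side"]],[rect(.034,.014)],.032,"brown",.4685,-.2136,.058,.1,8,False); print(p[:3]*1000,np.degrees(p[3]),round(e,2))
p,e=fit([C["side"]],[rect(.034,.014)],.032,"brown",.4685,-.2136,.058,1.67,8,False); print(p[:3]*1000,np.degrees(p[3]),round(e,2))
cv2.imwrite("pics/f.png",np.hstack([crop(C[n],.4685,-.2136,.03) for n in C]))
E
```

```text
clk 34.35 pos [473.577 347.383 123.02 ] psi -161.29 tilt 0.0 grip 0.502 0.0 f [-1.415  0.628  0.129]
turn z units -0.023 shift units after turn [-0.035  0.014  3.861] rotvec units [ 0.     0.    -0.023]
[ 466.62319237 -226.69348021   58.        ] 85.35555180635303 15.3
[ 466.8203309  -216.72217279   58.        ] 97.55717718724362 9.42
370 241
340 178
```

View pics/f.png

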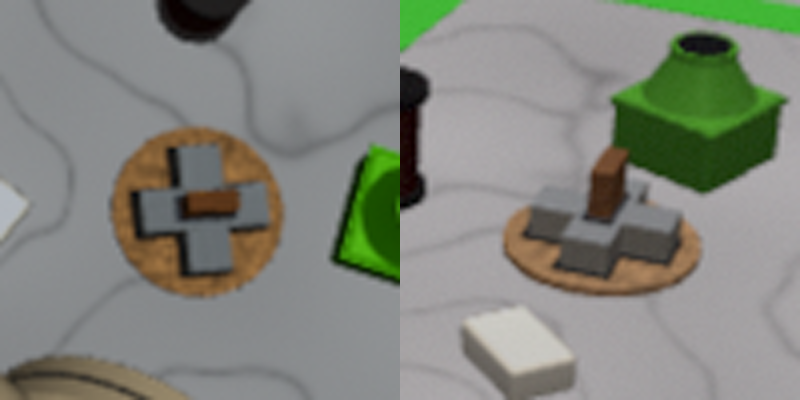

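The cross die sits on its tile at (200,208) top and (605,230) side, turned correctly, and I'll measure it exactly at the end. The pot and spool are untouched. Now grasp the strap.

Emit:
{"op": "jog_arm", "data": {
  "dr": [
    [0,0,0],
    [0,0,0],
    [0,0,0],
    [0,0,0],
    [0,0,0],
    [0,0,0],
    [0,0,0],
    [0,0,0],
    [0,0,0],
    [0,0,0]
  ],
  "translation": [
    [-0.02,0.02,0.8],
    [0,0,0.8],
    [0,0,0.8],
    [0,0,0.8],
    [0,0,0.45],
    [0,0,0.2],
    [0,0,0],
    [0,0,0],
    [0,0,0],
    [0,0,0]
  ],
  "jaw": [0.5,0.5,0.5,0.5,0.5,0.5,0.5,0,0,0]
}}

```text
clock: 35.45
position: [0.4749, 0.3481, 0.0275]
ee_rot: [-0.164, 0.987, 0.0, 0.001]
ft_force: [-0.7, -0.5, 4.4]
grip_width: 0.15
grasp_force: 68.9
```

Emit:
{"op": "jog_arm", "data": {
  "dr": [
    [0,0,0],
    [0,0,0],
    [0,0,0]
  ],
  "translation": [
    [0,0,0],
    [0,0,0],
    [0,0,0]
  ],
  "jaw": [0,0,0]
}}

```text
clock: 35.75
position: [0.4749, 0.3481, 0.0275]
ee_rot: [-0.164, 0.987, 0.0, 0.001]
ft_force: [-0.8, 0.4, 5.7]
grip_width: 0.149
grasp_force: 69.2
```

```bash
python3 plan.py .4595 .0731 .12 153.6
```

```text
clk 35.75 pos [474.921 348.093  27.466] psi -161.16 tilt 0.09 grip 0.149 69.22347664833069 f [-0.814  0.417  5.743]
turn z units 11.31 shift units after turn [ -4.338 -10.127  -3.701] rotvec units [ 0.013  0.019 11.31 ]
```

Emit:
{"op": "jog_arm", "data": {
  "dr": [
    [0,0,0],
    [0,0,0],
    [0,0,1],
    [0,0,1],
    [0,0,1],
    [0,0,1],
    [0,0,1],
    [0,0,1],
    [0,0,1],
    [0,0,1]
  ],
  "translation": [
    [0,0,-0.2],
    [0,0,-0.6],
    [0,0,-0.6],
    [0,0,-0.6],
    [0,0,-0.6],
    [0,0,-0.6],
    [0,0,-0.5],
    [0,0,0],
    [0,0,0],
    [0,0,0]
  ],
  "jaw": [0,0,0,0,0,0,0,0,0,0]
}}

```text
clock: 36.75
position: [0.4743, 0.3475, 0.1199]
ee_rot: [0.116, 0.993, -0.0, 0.0]
ft_force: [0.3, -0.2, -4.1]
grip_width: 0.148
grasp_force: 68.4
```

Emit:
{"op": "jog_arm", "data": {
  "dr": [
    [0,0,1],
    [0,0,1],
    [0,0,0.8],
    [0,0,0.5],
    [0,0,0],
    [0,0,0],
    [0,0,0],
    [0,0,0],
    [0,0,0],
    [0,0,0]
  ],
  "translation": [
    [0,0,0],
    [0,0,0],
    [0,0,0],
    [0,0,0],
    [-0.2,-0.47,0],
    [-0.4,-0.934,0],
    [-0.4,-0.934,0],
    [-0.4,-0.934,0],
    [-0.4,-0.934,0],
    [-0.4,-0.934,0]
  ],
  "jaw": [0,0,0,0,0,0,0,0,0,0]
}}

```text
clock: 37.75
position: [0.4662, 0.2071, 0.1196]
ee_rot: [0.228, 0.974, -0.0, 0.0]
ft_force: [-0.3, -0.3, -4.3]
grip_width: 0.151
grasp_force: 68.8
```

Emit:
{"op": "jog_arm", "data": {
  "dr": [
    [0,0,0],
    [0,0,0],
    [0,0,0],
    [0,0,0],
    [0,0,0],
    [0,0,0],
    [0,0,0],
    [0,0,0],
    [0,0,0]
  ],
  "translation": [
    [-0.4,-0.934,0],
    [-0.4,-0.934,0],
    [-0.4,-0.934,0],
    [-0.4,-0.934,0],
    [-0.4,-0.934,0],
    [-0.14,-0.32,0],
    [0,0,0],
    [0,0,0],
    [0,0,0]
  ],
  "jaw": [0,0,0,0,0,0,0,0,0]
}}

```text
clock: 38.65
position: [0.4592, 0.0739, 0.1193]
ee_rot: [0.227, 0.974, 0.0, 0.0]
ft_force: [0.1, -0.4, -3.6]
grip_width: 0.153
grasp_force: 68.9
```

```bash
python3 plan.py .4595 .0731 .035 153.6
```

```text
clk 38.65 pos [459.191  73.903 119.265] psi 153.75 tilt 0.03 grip 0.153 68.88408780097961 f [ 0.13  -0.415 -3.587]
turn z units 0.036 shift units after turn [-0.025 -0.023  3.371] rotvec units [ 0.008 -0.     0.036]
```

Emit:
{"op": "jog_arm", "data": {
  "dr": [
    [0,0,0],
    [0,0,0],
    [0,0,0],
    [0,0,0],
    [0,0,0],
    [0,0,0],
    [0,0,0],
    [0,0,0]
  ],
  "translation": [
    [-0.02,-0.02,0.6],
    [0,0,0.8],
    [0,0,0.8],
    [0,0,0.7],
    [0,0,0.4],
    [0,0,0.1],
    [0,0,0],
    [0,0,0]
  ],
  "jaw": [0,0,0,0,0,0,0,0]
}}

```text
clock: 39.45
position: [0.4595, 0.0723, 0.0338]
ee_rot: [0.228, 0.974, 0.0, -0.0]
ft_force: [-0.8, -0.0, -3.9]
grip_width: 0.148
grasp_force: 68.9
```

```bash
python3 plan.py .4595 .0731 .0335 153.6
```

```text
clk 39.45 pos [459.499  72.251  33.809] psi 153.68 tilt 0.02 grip 0.148 68.90191555023193 f [-0.828 -0.004 -3.862]
turn z units 0.019 shift units after turn [0.015 0.03  0.012] rotvec units [ 0.004 -0.001  0.019]
```

Release, rise, and retreat back and to +y so both cameras see everything.

Emit:
{"op": "jog_arm", "data": {
  "dr": [
    [0,0,0],
    [0,0,0],
    [0,0,0],
    [0,0,0],
    [0,0,0],
    [0,0,0],
    [0,0,0],
    [0,0,0],
    [0,0,0],
    [0,0,0]
  ],
  "translation": [
    [0.01,0.03,0.03],
    [0,0,0],
    [0,0,0],
    [0,0,0],
    [0,0,0],
    [0,0,-0.3],
    [0,0,-0.8],
    [0,0,-0.8],
    [0,0,-0.8],
    [0,0,-0.8]
  ],
  "jaw": [0,0,0.5,0.5,0.5,0.5,0.5,0.5,0.5,0.5]
}}

```text
clock: 40.45
position: [0.4596, 0.0728, 0.1221]
ee_rot: [0.228, 0.974, 0.0, 0.0]
ft_force: [-0.1, -0.8, -0.4]
grip_width: 0.499
grasp_force: 0.0
```

```bash
python3 plan.py .25 .45 .2 153.6; python3 plan.py .2 -.45 .2 98
```

```text
clk 40.45 pos [459.592  72.772 122.113] psi 153.66 tilt 0.02 grip 0.499 0.0 f [-0.058 -0.77  -0.391]
turn z units 0.014 shift units after turn [14.219  9.788 -3.115] rotvec units [0.002 0.005 0.014]
clk 40.45 pos [459.592  72.772 122.113] psi 153.66 tilt 0.02 grip 0.499 0.0 f [-0.058 -0.77  -0.391]
turn z units 13.914 shift units after turn [-19.262 -13.193  -3.115] rotvec units [ 0.005  0.004 13.914]
```

Emit:
{"op": "jog_arm", "data": {
  "dr": [
    [0,0,0],
    [0,0,0],
    [0,0,0],
    [0,0,0],
    [0,0,0],
    [0,0,0],
    [0,0,0],
    [0,0,0],
    [0,0,0],
    [0,0,0]
  ],
  "translation": [
    [-0.13,-0.5,-0.32],
    [-0.14,-0.95,-0.32],
    [-0.14,-0.95,-0.32],
    [-0.14,-0.95,-0.32],
    [-0.14,-0.95,-0.32],
    [-0.14,-0.95,-0.32],
    [-0.14,-0.95,-0.32],
    [-0.14,-0.95,-0.32],
    [-0.14,-0.95,-0.32],
    [-0.14,-0.95,-0.32]
  ],
  "jaw": [0.5,0.5,0.5,0.5,0.5,0.5,0.5,0.5,0.5,0.5]
}}

```text
clock: 41.45
position: [0.39, -0.1462, 0.2018]
ee_rot: [0.228, 0.974, -0.0, 0.0]
ft_force: [0.2, -0.4, -0.2]
grip_width: 0.5
grasp_force: 0.0
```

Emit:
{"op": "jog_arm", "data": {
  "dr": [
    [0,0,0],
    [0,0,0],
    [0,0,0],
    [0,0,0],
    [0,0,0],
    [0,0,0],
    [0,0,0],
    [0,0,0],
    [0,0,0],
    [0,0,0]
  ],
  "translation": [
    [-0.14,-0.95,0],
    [-0.14,-0.95,0],
    [-0.14,-0.95,0],
    [-0.14,-0.95,0],
    [-0.14,-0.95,0],
    [-0.14,-0.95,0],
    [-0.14,-0.95,0],
    [-0.14,-0.95,0],
    [-0.14,-0.95,0],
    [-0.14,-0.95,0]
  ],
  "jaw": [0.5,0.5,0.5,0.5,0.5,0.5,0.5,0.5,0.5,0.5]
}}

```text
clock: 42.45
position: [0.316, -0.3747, 0.2014]
ee_rot: [0.228, 0.974, -0.0, 0.0]
ft_force: [0.7, -0.2, -0.4]
grip_width: 0.499
grasp_force: 0.0
```

```bash
cat > check.py <<'E'
from fit import *
import pickle,sys
C={n:optics.camera(n) for n in("top","side")}; C0=pickle.load(open("c0.pkl","rb"))
tiles=dict(disc=(.599,.0728,0.),square=(.6062,.2048,np.radians(59.2)),cross=(.4685,-.2136,np.radians(5.6)),strap=(.4595,.0731,np.radians(153.6)))
hy=dict(disc=4,square=59.2,cross=95.6,strap=153.6)
np.set_printoptions(precision=1,suppress=True)
# die fit against what is not cork: union of silhouette and die, grip ignored
for n in tiles:
    if len(sys.argv)>1 and n not in sys.argv[1:]: continue
    x,y,a=tiles[n]
    for k in C:
        c=C[k]; roi=roi_of(c,x,y,.02,26); u,v,w,h=roi
        I=c["color"][v:v+h,u:u+w].astype(float); cork=np.clip((I[:,:,0]-I[:,:,2]-8)/35,0,1)
        def ftile(q): return ((render(C0[k],shapes(.003)[n],.006,.006,x+q[0]*.002,y+q[1]*.002,a+q[2]*.05,roi)-m0)**2*wt).sum()
        I0=C0[k]["color"][v:v+h,u:u+w].astype(float); m0=1-np.clip((I0[:,:,0]-I0[:,:,2]-8)/35,0,1)
        wt=render(c,[rnd(.054)],.006,.006,x,y,0,roi)>.99
        t=minimize(ftile,np.zeros(3),method="Nelder-Mead",options=dict(initial_simplex=np.r_[[np.zeros(3)],np.eye(3)])).x
        tx,ty,ta=x+t[0]*.002,y+t[1]*.002,a+t[2]*.05
        sil=render(c,shapes(.003)[n],.006,.006,tx,ty,ta,roi)
        grip=render(c,[rect(.040,.020)],.024,.060,x,y,np.radians(hy[n]),roi)>.02
        wt2=render(c,[rnd(.054)],.006,.006,x,y,0,roi)>.99
        def fd(q):
            m=np.maximum(sil,render(c,shapes(0)[n],.006,.026,tx+q[0]*.003,ty+q[1]*.003,ta+q[2]*.05,roi))
            return ((m-(1-cork))**2*(wt2&~grip)).sum()
        best=min((minimize(fd,s,method="Nelder-Mead",options=dict(initial_simplex=np.array(s)+np.r_[[np.zeros(3)],np.eye(3)])) for s in (np.zeros(3),np.array([.6,-.6,-.5]),np.array([-.6,.6,.5]))),key=lambda b:b.fun)
        q=best.x
        g,e=None,0
        print(n,k,"tile",np.array([tx,ty])*1000,np.degrees(ta).round(1),"die-tile mm",q[:2]*3,"deg",np.degrees(q[2]*.05).round(1),"res",best.fun.round(2),(ftile(t)).round(2))
T=C["top"]["color"][160:280,130:430,::-1]; S=C["side"]["color"][120:330,140:400,::-1]
cv2.imwrite(f"pics/chk_{len(sys.argv)}.png",cv2.resize(T,(780,312),interpolation=cv2.INTER_CUBIC)); cv2.imwrite(f"pics/chks_{len(sys.argv)}.png",cv2.resize(S,(740,598),interpolation=cv2.INTER_CUBIC))
E
python3 check.py
```

```text
disc top tile [599.   72.8] 2.4 die-tile mm [-1.9 -1.7] deg 7.3 res 9.7 18.02
disc side tile [597.9  72.6] 3.1 die-tile mm [-1.6  0. ] deg 1.1 res 2.06 4.98
square top tile [606.4 205.2] 59.2 die-tile mm [ 0.1 -1.7] deg -0.4 res 8.23 19.05
square side tile [604.9 205.9] 59.2 die-tile mm [ 2.  -2.4] deg -2.8 res 12.44 19.48
cross top tile [ 468.7 -213.5] 5.7 die-tile mm [-1.7 -0.7] deg -0.5 res 16.81 29.54
cross side tile [ 467.3 -213.5] 5.6 die-tile mm [ 1.  -8.2] deg 4.6 res 8.72 19.82
strap top tile [460.2  73.1] 153.4 die-tile mm [-1.8 -1.5] deg -1.0 res 12.11 20.53
strap side tile [458.5  73.5] 153.2 die-tile mm [-0.6 -1.3] deg -1.6 res 7.05 15.16
```

View pics/chk_1.png

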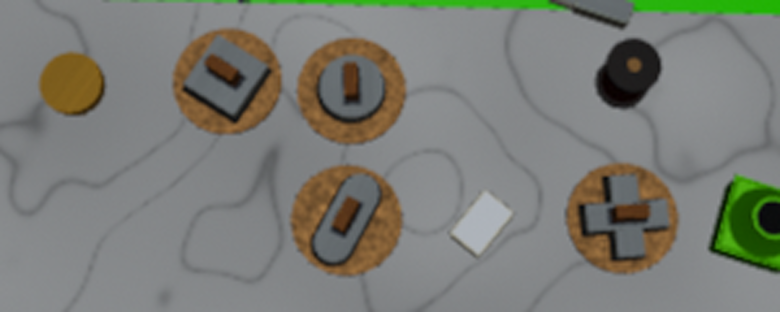

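View pics/chks_1.png

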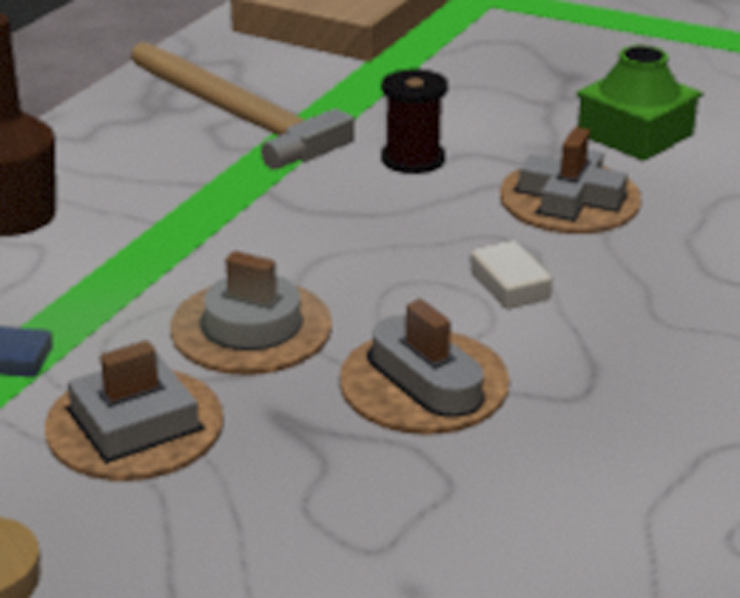

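All four dies stand on their silhouettes: square (225,80), disc (350,88), strap (347,215) and cross (625,215) in the top view. The pot, spool, wax block and tin are unmoved. The offsets above rest on a weak cue, so I'll refit using the plate's grey pixels directly.

```bash
cat > check2.py <<'E'
from fit import *
import pickle,sys
C={n:optics.camera(n) for n in("top","side")}
tiles=dict(disc=dict(top=(599,72.8,0),side=(597.9,72.9,0)),square=dict(top=(606.4,205.1,59),side=(605.1,205.7,59.2)),cross=dict(top=(468.6,-213.5,5.7),side=(467.3,-213.5,5.6)),strap=dict(top=(459.9,73.1,153.6),side=(458.6,73.5,153.2)))
hy=dict(disc=2,square=59.2,cross=95.6,strap=153.6)
np.set_printoptions(precision=2,suppress=True)
for n in tiles:
    for k in C:
        x,y,a=np.array(tiles[n][k])*[.001,.001,np.pi/180]; c=C[k]; roi=roi_of(c,x,y,.02,26); u,v,w,h=roi
        I=c["color"][v:v+h,u:u+w].astype(float); B=I[:,:,2]
        grip=render(c,[rect(.042,.022)],.022,.060,x,y,np.radians(hy[n]),roi)>.02
        wt=(render(c,[rnd(.056)],.006,.026,x,y,0,roi)>.99)&~grip
        for z0 in ([.026,.006] if k=="top" else [.006]):
            def model(q): return render(c,shapes(0)[n],z0,.026,x+q[0]*.003,y+q[1]*.003,a+q[2]*.05,roi)
            def f(q):
                m=model(q)[wt]; A=np.c_[m,1-m]; b=B[wt]; s=np.linalg.lstsq(A,b,rcond=None)[0]; f.s=s
                return ((A@s-b)**2).mean()
            b=min((minimize(f,s,method="Nelder-Mead",options=dict(initial_simplex=np.array(s)+np.r_[[np.zeros(3)],np.eye(3)])) for s in (np.zeros(3),np.array([.6,-.6,-.5]),np.array([-.6,.6,.5]))),key=lambda r:r.fun)
            print(n,k,z0,"die-tile",b.x[:2]*3,"deg",np.degrees(b.x[2]*.05).round(1),"rms",b.fun**.5,f.s)
E
python3 check2.py
```

```text
disc top 0.026 die-tile [-0.35 -1.65] deg 1.6 rms 16.961501785014732 [106.8   55.82]
disc top 0.006 die-tile [ 2.72 -0.93] deg -1.2 rms 18.464757379037504 [101.89  55.44]
disc side 0.006 die-tile [-35.14  52.16] deg -15.8 rms 25.136210885177114 [ 71.55 107.11]
square top 0.026 die-tile [ 1.16 -1.28] deg -0.5 rms 18.813897006014948 [108.39  55.5 ]
square top 0.006 die-tile [3.95 0.71] deg -0.6 rms 20.880948499384502 [101.68  54.81]
square side 0.006 die-tile [ 17.87 -23.29] deg 3.7 rms 22.25523390554915 [ 71.68 111.23]
cross top 0.026 die-tile [-0.4  -1.65] deg -0.3 rms 15.638620534620435 [106.76  52.22]
cross top 0.006 die-tile [ 1.4  -3.85] deg -0.4 rms 17.626402480390528 [100.41  51.23]
cross side 0.006 die-tile [-7.39 28.58] deg 2.3 rms 23.63960926589547 [ 66.54 118.72]
strap top 0.026 die-tile [-0.42 -1.45] deg -0.2 rms 9.496313571098588 [105.5   52.35]
strap top 0.006 die-tile [ 0.93 -1.12] deg -0.7 rms 11.299449134943584 [101.67  52.09]
strap side 0.006 die-tile [-10.35  34.46] deg 22.2 rms 25.12413343364495 [ 67.41 114.1 ]
```

Run:
```python
from fit import *
C={n:optics.camera(n) for n in("top","side")}
np.set_printoptions(precision=2,suppress=True)
T=dict(disc=((599,72.8),(597.9,72.9),2),square=((606.4,205.1),(605.1,205.7),59.2),cross=((468.6,-213.5),(467.3,-213.5),95.6),strap=((459.9,73.1),(458.6,73.5),153.6))
for n,(a,b,yw) in T.items():
    for k,tl in (("top",a),("side",b)):
        c=C[k]; x,y=np.array(tl)/1000; yw0=np.radians(yw); roi=roi_of(c,x,y,.042,14); u,v,w,h=roi
        I=c["color"][v:v+h,u:u+w].astype(float); wt=render(c,[rect(.046,.026)],.022,.064,x,y,yw0,roi)>.3
        feat=np.dstack([I[:,:,0]-I[:,:,2],I[:,:,1]])[wt]
        def f(q):
            m=render(c,[rect(.034,.014)],.026,.058,x+q[0]*.003,y+q[1]*.003,yw0+q[2]*.05,roi)[wt]; t=feat[:,0]/35
            return ((m-np.clip(t,0,1))**2).sum()
        bst=min((minimize(f,s,method="Nelder-Mead",options=dict(initial_simplex=np.array(s)+np.r_[[np.zeros(3)],np.eye(3)])) for s in (np.zeros(3),np.array([.6,-.6,-.5]),np.array([-.6,.6,.5]))),key=lambda r:r.fun)
        print(n,k,"grip-tile",bst.x[:2]*3,"deg",np.degrees(bst.x[2]*.05).round(1),"res",round(bst.fun,2))
s=C["side"]; 
cv2.imwrite("pics/g.png",np.hstack([cv2.resize(crop(s,.468,-.2136,.02)[100:300,100:300],(400,400)),cv2.resize(crop(s,.4595,.073,.02)[60:340,60:340],(400,400))]))
```

```text
disc top grip-tile [ 0.08 -1.51] deg 1.4 res 20.76
disc side grip-tile [ 0.57 -3.32] deg -16.4 res 42.86
square top grip-tile [ 2.18 -0.94] deg -3.9 res 25.82
square side grip-tile [ 1.99 -2.76] deg -0.8 res 28.28
cross top grip-tile [ 0.3  -2.38] deg 2.9 res 21.61
cross side grip-tile [ 0.54 -5.04] deg 4.1 res 12.13
strap top grip-tile [ 0.08 -1.1 ] deg 0.9 res 4.8
strap side grip-tile [-0.59 -2.8 ] deg -6.0 res 45.25
340 181
288 245
```

View pics/g.png

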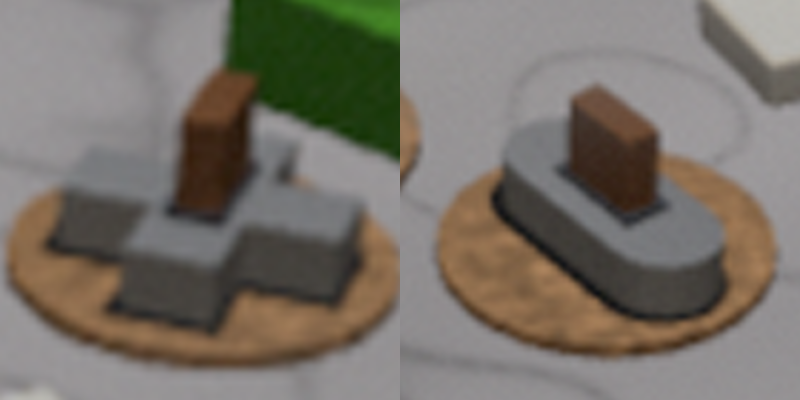

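Both crops show a black border of about 5 mm on the +y side where 3 mm is expected, so the dies sit about 1.5–2.5 mm too far to -y. The cross is the worst at (200,300) in its crop. I'll mend the cross first.

Emit:
{"op": "jog_arm", "data": {
  "dr": [
    [0,0,1],
    [0,0,1],
    [0,0,1],
    [0,0,1],
    [0,0,1],
    [0,0,1],
    [0,0,1],
    [0,0,1],
    [0,0,1],
    [0,0,1]
  ],
  "translation": [
    [0,0,0],
    [0,0,0],
    [0,0,0],
    [0,0,0],
    [0,0,0],
    [0,0,0],
    [0,0,0],
    [0,0,0],
    [0,0,0],
    [0,0,0]
  ],
  "jaw": [0.5,0.5,0.5,0.5,0.5,0.5,0.5,0.5,0.5,0.5]
}}

```text
clock: 43.75
position: [0.3167, -0.373, 0.2011]
ee_rot: [0.548, 0.837, -0.0, 0.0]
ft_force: [0.4, -1.0, 0.6]
grip_width: 0.501
grasp_force: 0.0
```

Emit:
{"op": "jog_arm", "data": {
  "dr": [
    [0,0,1],
    [0,0,1],
    [0,0,1],
    [0,0,1],
    [0,0,0.5],
    [0,0,0]
  ],
  "translation": [
    [0,0,0],
    [0,0,0],
    [0,0,0],
    [0,0,0],
    [0,0,0],
    [0,0,0]
  ],
  "jaw": [0.5,0.5,0.5,0.5,0.5,0.5]
}}

```text
clock: 44.35
position: [0.3167, -0.3731, 0.2011]
ee_rot: [0.671, 0.741, -0.0, 0.0]
ft_force: [-0.1, 0.4, -0.2]
grip_width: 0.504
grasp_force: 0.0
```

```bash
python3 plan.py .4685 -.2136 .1 95.6
```

```text
clk 44.35 pos [ 316.673 -373.12   201.12 ] psi 95.69 tilt 0.03 grip 0.504 0.0 f [-0.13   0.446 -0.153]
turn z units 0.023 shift units after turn [5.758 6.667 4.045] rotvec units [0.003 0.006 0.023]
```

Emit:
{"op": "jog_arm", "data": {
  "dr": [
    [0,0,0],
    [0,0,0],
    [0,0,0],
    [0,0,0],
    [0,0,0],
    [0,0,0],
    [0,0,0],
    [0,0,0],
    [0,0,0],
    [0,0,0]
  ],
  "translation": [
    [0.8,0.926,0],
    [0.8,0.926,0],
    [0.8,0.926,0.3],
    [0.8,0.926,0.8],
    [0.8,0.926,0.8],
    [0.8,0.926,0.8],
    [0.8,0.926,0.8],
    [0.16,0.18,0.5],
    [0,0,0],
    [0,0,0]
  ],
  "jaw": [0.5,0.5,0.5,0.5,0.5,0.5,0.5,0.5,0.5,0.5]
}}

```text
clock: 45.35
position: [0.4673, -0.2149, 0.1012]
ee_rot: [0.671, 0.741, -0.0, 0.0]
ft_force: [0.3, 1.0, 0.7]
grip_width: 0.505
grasp_force: 0.0
```

```bash
python3 plan.py .4685 -.2136 .0335 95.6
```

```text
clk 45.35 pos [ 467.337 -214.895  101.193] psi 95.65 tilt 0.03 grip 0.505 0.0 f [0.326 0.979 0.654]
turn z units 0.012 shift units after turn [0.047 0.051 2.708] rotvec units [-0.005  0.005  0.012]
```

Emit:
{"op": "jog_arm", "data": {
  "dr": [
    [0,0,0],
    [0,0,0],
    [0,0,0],
    [0,0,0],
    [0,0,0],
    [0,0,0],
    [0,0,0],
    [0,0,0],
    [0,0,0],
    [0,0,0]
  ],
  "translation": [
    [0.03,0.03,0.7],
    [0,0,0.7],
    [0,0,0.7],
    [0,0,0.45],
    [0,0,0.13],
    [0,0,0],
    [0,0,0],
    [0,0,0],
    [0,0,0],
    [0,0,0]
  ],
  "jaw": [0.5,0.5,0.5,0.5,0.5,0.5,0.5,0,0,0]
}}

```text
clock: 46.35
position: [0.4688, -0.2137, 0.0345]
ee_rot: [0.672, 0.741, 0.0, 0.001]
ft_force: [-1.5, 0.3, 5.6]
grip_width: 0.146
grasp_force: 69.5
```

Emit:
{"op": "jog_arm", "data": {
  "dr": [
    [0,0,0],
    [0,0,0],
    [0,0,0],
    [0,0,0],
    [0,0,0],
    [0,0,0]
  ],
  "translation": [
    [0,0,0],
    [0,0,0],
    [0,0,-0.1],
    [0,0,-0.1],
    [0,0,0],
    [0,0,0]
  ],
  "jaw": [0,0,0,0,0,0]
}}

```text
clock: 46.95
position: [0.4683, -0.2134, 0.0387]
ee_rot: [0.671, 0.741, -0.0, -0.0]
ft_force: [0.7, 0.3, -2.8]
grip_width: 0.147
grasp_force: 68.2
```

Emit:
{"op": "jog_arm", "data": {
  "dr": [
    [0,0,0],
    [0,0,0],
    [0,0,0],
    [0,0,0],
    [0,0,0],
    [0,0,0]
  ],
  "translation": [
    [0.09,0,0],
    [0,0,0],
    [0,0,0],
    [0,0,0.1],
    [0,0,0.08],
    [0,0,0]
  ],
  "jaw": [0,0,0,0,0,0]
}}

```text
clock: 47.55
position: [0.4683, -0.2113, 0.0345]
ee_rot: [0.672, 0.741, -0.0, 0.0]
ft_force: [-1.7, 1.3, 4.0]
grip_width: 0.144
grasp_force: 69.1
```

```bash
python3 plan.py .4685 -.2113 .0335 95.6
```

```text
clk 47.55 pos [ 468.258 -211.262   34.514] psi 95.63 tilt 0.02 grip 0.144 69.09783124923706 f [-1.722  1.32   4.014]
turn z units 0.008 shift units after turn [-0.002  0.01   0.041] rotvec units [-0.002  0.004  0.008]
```

Emit:
{"op": "jog_arm", "data": {
  "dr": [
    [0,0,0],
    [0,0,0],
    [0,0,0],
    [0,0,0],
    [0,0,0],
    [0,0,0],
    [0,0,0],
    [0,0,-1],
    [0,0,-1],
    [0,0,-1]
  ],
  "translation": [
    [0,0,0],
    [0,0,0],
    [0,0,0],
    [0,0,-0.3],
    [0,0,-0.8],
    [0,0,-0.8],
    [0,0,-0.8],
    [0,0,-0.4],
    [0,0,0],
    [0,0,0]
  ],
  "jaw": [0.5,0.5,0.5,0.5,0.5,0.5,0.5,0.5,0.5,0.5]
}}

```text
clock: 48.55
position: [0.4685, -0.2114, 0.1129]
ee_rot: [0.589, 0.808, -0.0, 0.001]
ft_force: [0.2, -0.2, -0.8]
grip_width: 0.503
grasp_force: 0.0
```

Emit:
{"op": "jog_arm", "data": {
  "dr": [
    [0,0,-1],
    [0,0,-1],
    [0,0,-1],
    [0,0,-1],
    [0,0,-1],
    [0,0,-1],
    [0,0,-1],
    [0,0,-1],
    [0,0,-1],
    [0,0,-1]
  ],
  "translation": [
    [0,0,0],
    [0,0,0],
    [0,0,0],
    [0,0,0],
    [0,0,0],
    [0,0,0],
    [0,0,0],
    [0,0,0],
    [0,0,0],
    [0,0,0]
  ],
  "jaw": [0.5,0.5,0.5,0.5,0.5,0.5,0.5,0.5,0.5,0.5]
}}

```text
clock: 49.55
position: [0.4683, -0.2112, 0.1124]
ee_rot: [0.277, 0.961, -0.0, 0.0]
ft_force: [-0.2, -0.2, -0.4]
grip_width: 0.497
grasp_force: 0.0
```

Emit:
{"op": "jog_arm", "data": {
  "dr": [
    [0,0,-1],
    [0,0,-0.5],
    [0,0,0]
  ],
  "translation": [
    [0,0,0],
    [0,0,0],
    [0,0,0]
  ],
  "jaw": [0.5,0.5,0.5]
}}

```text
clock: 49.85
position: [0.4683, -0.2113, 0.1123]
ee_rot: [0.228, 0.974, -0.0, 0.0]
ft_force: [-0.2, 0.6, -0.7]
grip_width: 0.499
grasp_force: 0.0
```

```bash
python3 plan.py .4595 .0728 .1 153.6
cat >> fit.py <<'E'
def topfit(only):
    T=dict(disc=(599,72.8,0,2),square=(606.4,205.1,59,59),cross=(468.6,-213.5,5.7,95.6),strap=(459.9,73.1,153.6,153.6)); c=optics.camera("top")
    for n in only:
        x,y,a,g=np.array(T[n])*[.001,.001,np.pi/180,np.pi/180]; roi=roi_of(c,x,y,.02,26); u,v,w,h=roi; B=c["color"][v:v+h,u:u+w,2].astype(float)
        wt=(render(c,[rnd(.056)],.006,.026,x,y,0,roi)>.99)&~(render(c,[rect(.042,.022)],.022,.060,x,y,g,roi)>.02)
        def f(q):
            m=render(c,shapes(0)[n],.026,.026,x+q[0]*.003,y+q[1]*.003,a+q[2]*.05,roi)[wt]; A=np.c_[m,1-m]; return ((A@np.linalg.lstsq(A,B[wt],rcond=None)[0]-B[wt])**2).mean()
        b=min((minimize(f,s,method="Nelder-Mead",options=dict(initial_simplex=np.array(s)+np.r_[[np.zeros(3)],np.eye(3)])) for s in (np.zeros(3),np.array([.6,-.6,-.5]),np.array([-.6,.6,.5]))),key=lambda r:r.fun)
        print(n,"die-tile",b.x[:2]*3,"deg",np.degrees(b.x[2]*.05).round(1),b.fun**.5)
E
```

```text
clk 49.85 pos [ 468.3   -211.287  112.293] psi 153.66 tilt 0.03 grip 0.499 0.0 f [-0.225  0.61  -0.65 ]
turn z units 0.015 shift units after turn [ 5.368 10.022  0.492] rotvec units [-0.001  0.008  0.015]
```

Emit:
{"op": "jog_arm", "data": {
  "dr": [
    [0,0,0],
    [0,0,0],
    [0,0,0],
    [0,0,0],
    [0,0,0],
    [0,0,0],
    [0,0,0],
    [0,0,0],
    [0,0,0],
    [0,0,0]
  ],
  "translation": [
    [0.25,0.47,0],
    [0.5,0.93,0],
    [0.5,0.93,0],
    [0.5,0.93,0],
    [0.5,0.93,0],
    [0.5,0.93,0],
    [0.5,0.93,0],
    [0.5,0.93,0],
    [0.5,0.93,0],
    [0.5,0.93,0]
  ],
  "jaw": [0.5,0.5,0.5,0.5,0.5,0.5,0.5,0.5,0.5,0.5]
}}

```text
clock: 50.85
position: [0.4593, 0.0415, 0.112]
ee_rot: [0.228, 0.974, -0.0, 0.0]
ft_force: [0.6, 0.0, 0.4]
grip_width: 0.502
grasp_force: 0.0
```

Emit:
{"op": "jog_arm", "data": {
  "dr": [
    [0,0,0],
    [0,0,0],
    [0,0,0],
    [0,0,0],
    [0,0,0]
  ],
  "translation": [
    [0.5,0.93,0],
    [0.12,0.25,0.5],
    [0,0,0.4],
    [0,0,0],
    [0,0,0]
  ],
  "jaw": [0.5,0.5,0.5,0.5,0.5]
}}

```text
clock: 51.35
position: [0.4589, 0.0724, 0.0892]
ee_rot: [0.229, 0.974, -0.0, -0.0]
ft_force: [0.4, -0.9, -0.9]
grip_width: 0.497
grasp_force: 0.0
```

```bash
python3 plan.py .4597 .0728 .0335 153.6; python3 -c "
from fit import *
topfit(['cross'])"
```

```text
clk 51.35 pos [458.879  72.351  89.204] psi 153.58 tilt 0.04 grip 0.497 0.0 f [ 0.359 -0.856 -0.902]
turn z units -0.005 shift units after turn [-0.021  0.031  2.228] rotvec units [-0.007 -0.008 -0.005]
cross die-tile [-0.37726655  0.83759996] deg -0.1 14.573315784256632
```

The mended cross now measures within 1 mm. Same treatment for the strap.

Emit:
{"op": "jog_arm", "data": {
  "dr": [
    [0,0,0],
    [0,0,0],
    [0,0,0],
    [0,0,0],
    [0,0,0],
    [0,0,0],
    [0,0,0],
    [0,0,0],
    [0,0,0],
    [0,0,0]
  ],
  "translation": [
    [0,0.01,0.7],
    [0,0,0.7],
    [0,0,0.5],
    [0,0,0.25],
    [0,0,0.06],
    [0,0,0],
    [0,0,0],
    [0,0,0],
    [0,0,0],
    [0,0,0]
  ],
  "jaw": [0.5,0.5,0.5,0.5,0.5,0.5,0.5,0,0,0]
}}

```text
clock: 52.4
position: [0.4595, 0.0729, 0.0345]
ee_rot: [0.228, 0.974, -0.0, 0.0]
ft_force: [-2.4, -0.8, 6.5]
grip_width: 0.15
grasp_force: 68.8
```

Emit:
{"op": "jog_arm", "data": {
  "dr": [
    [0,0,0],
    [0,0,0],
    [0,0,0],
    [0,0,0],
    [0,0,0],
    [0,0,0]
  ],
  "translation": [
    [0,0,0],
    [0,0,0],
    [0,0,-0.1],
    [0,0,-0.1],
    [0,0,0],
    [0,0,0]
  ],
  "jaw": [0,0,0,0,0,0]
}}

```text
clock: 53.0
position: [0.4592, 0.073, 0.039]
ee_rot: [0.228, 0.974, -0.0, -0.0]
ft_force: [0.0, -0.7, -4.1]
grip_width: 0.149
grasp_force: 68.4
```

Emit:
{"op": "jog_arm", "data": {
  "dr": [
    [0,0,0],
    [0,0,0],
    [0,0,0],
    [0,0,0],
    [0,0,0],
    [0,0,0]
  ],
  "translation": [
    [0.01,0.05,0],
    [0,0,0],
    [0,0,0],
    [0,0,0.1],
    [0,0,0.08],
    [0,0,0]
  ],
  "jaw": [0,0,0,0,0,0]
}}

```text
clock: 53.6
position: [0.4596, 0.0743, 0.0346]
ee_rot: [0.228, 0.974, -0.0, -0.0]
ft_force: [-0.9, -1.6, 1.0]
grip_width: 0.144
grasp_force: 69.1
```

```bash
python3 plan.py .4598 .0741 .0335 153.6
```

```text
clk 53.6 pos [459.579  74.294  34.567] psi 153.63 tilt 0.02 grip 0.144 69.07137036323547 f [-0.861 -1.622  0.989]
turn z units 0.008 shift units after turn [-0.011 -0.003  0.043] rotvec units [-0.006 -0.     0.008]
```

Emit:
{"op": "jog_arm", "data": {
  "dr": [
    [0,0,0],
    [0,0,0],
    [0,0,0],
    [0,0,0],
    [0,0,0],
    [0,0,0],
    [0,0,0],
    [0,0,-1],
    [0,0,-1],
    [0,0,-1]
  ],
  "translation": [
    [0,0,0.03],
    [0,0,0],
    [0,0,0],
    [0,0,-0.3],
    [0,0,-0.8],
    [0,0,-0.8],
    [0,0,-0.8],
    [0,0,-0.3],
    [0,0,0],
    [0,0,0]
  ],
  "jaw": [0,0.5,0.5,0.5,0.5,0.5,0.5,0.5,0.5,0.5]
}}

```text
clock: 54.6
position: [0.46, 0.0743, 0.1097]
ee_rot: [0.124, 0.992, -0.0, 0.001]
ft_force: [0.3, 0.4, 0.1]
grip_width: 0.501
grasp_force: 0.0
```

Emit:
{"op": "jog_arm", "data": {
  "dr": [
    [0,0,-1],
    [0,0,-1],
    [0,0,-1],
    [0,0,-1],
    [0,0,-0.4],
    [0,0,0],
    [0,0,0]
  ],
  "translation": [
    [0,0,0],
    [0,0,0],
    [0,0,0],
    [0,0,0],
    [0,0,0],
    [0,0,0],
    [0,0,0]
  ],
  "jaw": [0.5,0.5,0.5,0.5,0.5,0.5,0.5]
}}

```text
clock: 55.3
position: [0.4596, 0.0743, 0.1089]
ee_rot: [-0.027, 1.0, -0.0, 0.0]
ft_force: [-0.1, -0.0, -0.7]
grip_width: 0.504
grasp_force: 0.0
```

```bash
python3 plan.py .599 .0728 .1 183
```

```text
clk 55.3 pos [459.628  74.304 108.939] psi -176.85 tilt 0.01 grip 0.504 0.0 f [-0.147 -0.012 -0.711]
turn z units 0.037 shift units after turn [-5.564 -0.352  0.358] rotvec units [-0.002  0.002  0.037]
```

Emit:
{"op": "jog_arm", "data": {
  "dr": [
    [0,0,0],
    [0,0,0],
    [0,0,0],
    [0,0,0],
    [0,0,0],
    [0,0,0],
    [0,0,0],
    [0,0,0],
    [0,0,0],
    [0,0,0]
  ],
  "translation": [
    [-0.5,-0.05,0],
    [-0.9,-0.06,0],
    [-0.9,-0.06,0],
    [-0.9,-0.06,0],
    [-0.9,-0.06,0],
    [-0.9,-0.06,0],
    [-0.5,0,0.3],
    [-0.06,0,0.5],
    [0,0,0],
    [0,0,0]
  ],
  "jaw": [0.5,0.5,0.5,0.5,0.5,0.5,0.5,0.5,0.5,0.5]
}}

```text
clock: 56.3
position: [0.5979, 0.0735, 0.0884]
ee_rot: [-0.028, 1.0, -0.0, -0.001]
ft_force: [0.7, 0.9, 0.3]
grip_width: 0.502
grasp_force: 0.0
```

```bash
python3 plan.py .599 .0728 .0335 183; python3 -c "
from fit import *
topfit(['cross','strap','square'])"
```

```text
clk 56.3 pos [597.88   73.472  88.426] psi -176.76 tilt 0.07 grip 0.502 0.0 f [0.656 0.944 0.276]
turn z units 0.061 shift units after turn [-0.043 -0.029  2.197] rotvec units [-0.003 -0.018  0.061]
cross die-tile [1.15373105 1.13046648] deg -0.0 26.934515609818916
strap die-tile [-0.20455571  0.12048536] deg 0.0 10.05085847049322
square die-tile [ 1.15956883 -1.28193493] deg -0.5 19.43060788115847
```

Emit:
{"op": "jog_arm", "data": {
  "dr": [
    [0,0,0],
    [0,0,0],
    [0,0,0],
    [0,0,0],
    [0,0,0],
    [0,0,0],
    [0,0,0],
    [0,0,0],
    [0,0,0],
    [0,0,0]
  ],
  "translation": [
    [-0.02,-0.01,0.7],
    [0,0,0.7],
    [0,0,0.5],
    [0,0,0.25],
    [0,0,0.03],
    [0,0,0],
    [0,0,0],
    [0,0,0],
    [0,0,0],
    [0,0,0]
  ],
  "jaw": [0.5,0.5,0.5,0.5,0.5,0.5,0.5,0,0,0]
}}

```text
clock: 57.35
position: [0.5997, 0.0732, 0.0348]
ee_rot: [-0.028, 1.0, -0.0, 0.0]
ft_force: [-0.9, -1.1, 4.2]
grip_width: 0.146
grasp_force: 69.3
```

Emit:
{"op": "jog_arm", "data": {
  "dr": [
    [0,0,0],
    [0,0,0],
    [0,0,0],
    [0,0,0],
    [0,0,0],
    [0,0,0]
  ],
  "translation": [
    [0,0,0],
    [0,0,0],
    [0,0,-0.1],
    [0,0,-0.1],
    [0,0,0],
    [0,0,0]
  ],
  "jaw": [0,0,0,0,0,0]
}}

```text
clock: 57.95
position: [0.5992, 0.0732, 0.0391]
ee_rot: [-0.028, 1.0, -0.0, -0.0]
ft_force: [-0.5, 0.7, -2.9]
grip_width: 0.15
grasp_force: 68.2
```

Emit:
{"op": "jog_arm", "data": {
  "dr": [
    [0,0,0],
    [0,0,0],
    [0,0,0],
    [0,0,0],
    [0,0,0],
    [0,0,0]
  ],
  "translation": [
    [-0.02,0.06,0],
    [0,0,0],
    [0,0,0],
    [0,0,0.1],
    [0,0,0.08],
    [0,0,0]
  ],
  "jaw": [0,0,0,0,0,0]
}}

```text
clock: 58.55
position: [0.5998, 0.0747, 0.0349]
ee_rot: [-0.028, 1.0, -0.0, -0.0]
ft_force: [-1.8, -1.1, 0.6]
grip_width: 0.145
grasp_force: 68.8
```

```bash
python3 plan.py .5995 .0744 .0335 183
```

```text
clk 58.55 pos [599.795  74.682  34.861] psi -176.77 tilt 0.02 grip 0.145 68.77757906913757 f [-1.792 -1.064  0.575]
turn z units 0.057 shift units after turn [ 0.012 -0.011  0.054] rotvec units [-0.004 -0.001  0.057]
```

Emit:
{"op": "jog_arm", "data": {
  "dr": [
    [0,0,0],
    [0,0,0],
    [0,0,0],
    [0,0,0],
    [0,0,0],
    [0,0,0],
    [0,0,0],
    [0,0,0],
    [0,0,0],
    [0,0,0]
  ],
  "translation": [
    [0,0,0.04],
    [0,0,0],
    [0,0,0],
    [0,0,-0.3],
    [0,0,-0.8],
    [0,0,-0.8],
    [0,0,-0.8],
    [0,0,-0.8],
    [0.35,0.44,-0.3],
    [0.72,0.88,0]
  ],
  "jaw": [0,0.5,0.5,0.5,0.5,0.5,0.5,0.5,0.5,0.5]
}}

```text
clock: 59.55
position: [0.572, 0.1057, 0.1298]
ee_rot: [-0.027, 1.0, 0.0, 0.001]
ft_force: [0.2, 0.8, -0.5]
grip_width: 0.498
grasp_force: 0.0
```

Emit:
{"op": "jog_arm", "data": {
  "dr": [
    [0,0,0],
    [0,0,0],
    [0,0,0],
    [0,0,0],
    [0,0,0],
    [0,0,0],
    [0,0,0],
    [0,0,0],
    [0,0,0],
    [0,0,0]
  ],
  "translation": [
    [0.72,0.88,0],
    [0.72,0.88,0],
    [0.72,0.88,0],
    [0.72,0.88,0],
    [0.72,0.88,0],
    [0.72,0.88,0],
    [0.72,0.88,0],
    [0.72,0.88,0],
    [0.72,0.88,0],
    [0.72,0.88,0]
  ],
  "jaw": [0.5,0.5,0.5,0.5,0.5,0.5,0.5,0.5,0.5,0.5]
}}

```text
clock: 60.55
position: [0.3771, 0.3165, 0.1284]
ee_rot: [-0.029, 1.0, -0.0, -0.0]
ft_force: [0.1, 0.5, 0.9]
grip_width: 0.498
grasp_force: 0.0
```

Emit:
{"op": "jog_arm", "data": {
  "dr": [
    [0,0,0],
    [0,0,0],
    [0,0,0],
    [0,0,0]
  ],
  "translation": [
    [0.72,0.88,0],
    [0.3,0.4,0],
    [0,0,0],
    [0,0,0]
  ],
  "jaw": [0.5,0.5,0.5,0.5]
}}

```text
clock: 60.95
position: [0.3523, 0.3454, 0.1285]
ee_rot: [-0.028, 1.0, -0.0, 0.0]
ft_force: [0.9, -0.6, -0.0]
grip_width: 0.5
grasp_force: 0.0
```

```bash
python3 plan.py .35 .35 .14 183; python3 -c "
from fit import *
topfit(['disc','cross','strap','square'])
c=optics.camera('top'); cv2.imwrite('pics/h.png',cv2.resize(c['color'][160:280,150:450,::-1],(780,312),interpolation=cv2.INTER_CUBIC))"
```

```text
clk 60.95 pos [352.276 345.412 128.486] psi -176.78 tilt 0.05 grip 0.5 0.0 f [ 0.903 -0.63  -0.015]
turn z units 0.055 shift units after turn [ 0.081  0.188 -0.461] rotvec units [-0.012  0.     0.055]
disc die-tile [-0.37754562  0.49671786] deg 1.7 17.160480827023083
cross die-tile [-0.38290448  0.84058764] deg -0.1 14.810939011881404
strap die-tile [-0.22056282  0.09235226] deg 0.1 9.910894277311499
square die-tile [ 1.2167729 -1.2916535] deg -0.4 19.031682681699643
```

View pics/h.png

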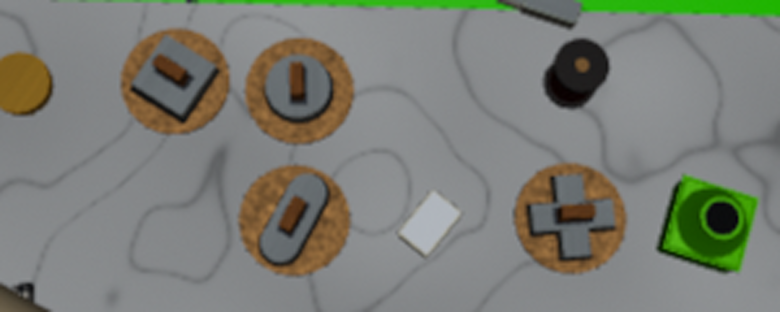

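All four dies stand on their silhouettes: square (175,77), disc (298,88), strap (293,217) and cross (570,215). Every offset is under 2 mm, inside the 3 mm border. The pot and spool are in place and the arm is clear, so I'll hand in.

```bash
python3 -c "
from workcell import manip
print(manip.hand_in())"
```

```text
the job is handed in; nothing more can be done
None
```

The job is handed in at about 61 s: all four dies stand on their own silhouettes (disc, cross and strap within about 1 mm, square about 1.8 mm off, all turned to within 0.5°; the round disc needs no turning), and the glue pot and thread spool were not touched.

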